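# Change over the boards on the drying rail

### The job

Change over the boards on the drying rail: first turn the blower's dial to off (the bar), then take the dry carrier that hangs on the rail off at the open end and stand it in the middle of the steel tray. Next take every carrier from the black mat, hook it over the rail at the open end and slide it along under the keeper strip until the whole carrier is past the black band, left hanging freely; when all hang there, set the dial to the single dot. Touch carriers only while the dial is off, and do not push the bottle, the tape or the mug about.

Things in the scene. Friction and masses are not known exactly. Their poses are not given: they have to be found in the camera images.
- carrier1: board carrier, one of up to four alike (some may be absent), 0.28 kg, upright on the mat; origin: centre of underside. mm: foot 80 (x) by 40 (y) by 8; circuit board 74 (x) by 6 (y), z 8 to 62; aluminium hook 12 thick in y; on top a black grip tab 16 (x) by 12 (y), z 110 to 158: pinch it from above across y, fingertips no lower than z 125
- carrier2: board carrier, same as carrier1
- carrier3: board carrier, same as carrier1
- carrier4: board carrier, same as carrier1
- carrier1_hook (a point): carrier1: centre of the underside of the hook's top bar, 100 mm above the carrier's origin, on the rail's top when hung; axes as the carrier. Hook, in carrier mm: back upright x -20 to -12, z 62 to 110; top bar x -20 to 20, z 100 to 110; lip x 12 to 20 down to z 90. Its mouth opens to +x, z 62 to 90
- carrier2_hook (a point): carrier2: same point as carrier1_hook
- carrier3_hook (a point): carrier3: same point as carrier1_hook
- carrier4_hook (a point): carrier4: same point as carrier1_hook
- dry: the dry carrier, shaped exactly as carrier1, 0.28 kg; at the start it hangs on the rail past the band (mouth towards the stand's +x), the only one there; origin: centre of underside
- dry_hook (a point): dry carrier: same point as carrier1_hook
- tray: flat plain steel tray for the dry carrier, 130 (x) by 100 (y) by 2 mm, no rim, fixed between the mat and the control box; origin at the centre of its underside
- mat: flat black antistatic mat, 140 (x) by 360 (y) by 2 mm, fixed; origin at the centre of its underside
- station: drying rail stand, fixed; origin on the table under the rail's middle. Rail: steel bar 12 mm in diameter along the stand's y at x = 0, axis 134 mm up, on 16 mm posts at y = +-225 mm. 12 mm high foot bars at y = +-225 mm (x -50 to 100) and along x = 70 to 100. A carrier is hooked on from the stand's -x side, its mouth towards the stand's +x; hung, its foot is 40 mm up
- keeper (a point): middle of the top of the keeper, a flat aluminium strip over the far side of the rail: stand x 10 to 26, y -220 to +75, z 156 to 160 mm. It is 6 mm above a hung carrier's top bar, so there no carrier can be hooked on or lifted off. The tab of a hung carrier stands in front of it, up to z 198 mm. Its brackets stand at x = 80 to 90 mm
- mark (a point): top of the rail at the mark, a black band 10 mm wide round the rail, at stand y = +40 mm. The drying section runs from here to the post at stand y = -225 mm
- load_point (a point): top of the rail in the middle of its open end, stand y = +145 mm; nothing is above the rail from y = +75 to +217 mm
- control: the blower's grey control box, 130 by 130 by 50 mm, fixed, dial on top at its centre; origin at the centre of the underside. White marks on the top round the dial: at +0.7 rad from the box's +x (counter-clockwise from above) a bar (off), at 0 one dot (gentle air), at -0.7 rad two dots (strong air)
- dial (a joint): the dial's angle, rad, growing clockwise from above: 0 = off (bar), 0.7 = one dot, 1.4 = two dots; sprung detents at these three; end stops just beyond 0 and 1.4; needs about 0.1 N m to turn
- dial_grip (a point): top centre of the dial's grip bar, 80 mm above the table, on the dial's axis; its x axis points along the bar, in the pointer's direction. The bar is 44 mm long, 12 mm thick, 22 mm high, on a disc 52 mm in diameter whose top is 58 mm up
- bottle: closed bottle, 56 mm in diameter, 140 mm high, bystander; origin at centre of underside
- tape: roll of tape lying flat, 90 mm in diameter, 25 mm high, bystander; origin at centre of underside
- cup: white mug, 76 mm in diameter, 85 mm high, bystander; origin at centre of underside

How it is judged:
By the outcome, as a careful person would: the job done as asked, in the order asked, and still so for the second after the job is handed in, with the robot touching nothing.
Of carrier1, carrier2, carrier3, carrier4 only 3 to 4 are there at a start; the rules pass over those that are not, and their reading is None.
At some moment in a run one of carrier1, carrier2, carrier3, carrier4, dry may be knocked a few centimetres aside while the robot is not near it.
It also fails if it takes over 200 s, if anything falls off the work surface, if the arm or the gripper's body presses on something with over 40 N, if the wrist force passes 120 N, or if a joint passes its speed limit or range.

### The arm

A 6-joint arm with a two-finger parallel gripper is mounted at the origin on the work surface. World frame = base frame: x ahead of the robot, y to its left, z up, the work surface at z = 0. Lengths are in m, angles in degrees, forces in N, time in s.
With the tool pointing down it reaches from about 0.325 to 0.875 m from the base axis. Payload 4.4 kg.
Tool frame: the origin (TCP) lies midway between the tips of the shut fingers; the grasp point (between the pads) lies pinch_z behind it (pinch_z is the distance from the TCP to the grasp point, in m); z points along the fingers, y is the line along which they close (so a half turn about z gives the same grasp; the last joint's range is limited). The gripper opens to 85 mm and grips with 20 to 120 N. Pads are 22 mm wide; open, the fingers measure 114 mm over their backs; the gripper's body (76 mm by 85 mm) begins 54 mm behind the grasp point. The pads swing forward as they close: fully open they stand 13 mm farther back than shut.
Start: joints at [-82.076, 11.837, 88.321, -0, 79.842, -8.623], TCP at [0.164, -0.551, 0.231] pointing down, gripper open.
Joint ranges: [-156.59, 156.59], [-49.26, 127.26], [12.9, 141.05], [-63.56, 243.56], [4.71, 150.69], [-161.64, 161.64]. Speed limits (degrees/s): [159.86, 159.86, 180, 180, 180, 180].

### API

Orientations are given as a 3x3 rotation matrix whose columns are the frame's x, y, z axes.
In Python, from plant import * gives the robot as it stands. The module is installed in compiled form; this text tells all that it offers.
- The arm moves only by the tool play_rows, never from a script. Its argument "plan" is a list of rows, each a list of 3 entries, a list of its own where there are three numbers: the shift along the tool's x, y, z in m, then the turn about the tool's z in degrees, then the finger opening in m, from 0 to 0.0854. A call has 1 to 8 rows; each row is the pose to reach, as a shift and turn from the pose commanded when the call began, along the tool's axes at that moment; what a row does not reach only later rows make up. A row lasts 1/8 s, in which the tool goes at most 62.5 mm and 10.7 degrees, less where a joint would pass 70% of its speed; a pose out of reach is approached as far as the arm can. A call with a gripper value outside its range is refused whole. The fingers move at their own pace and stop on an object; "force" is the grip in N (left out, the last holds). Time passes only in rows, so rows that repeat a pose let the fingers close. It gives the time, the measured TCP pose, the force, the opening and the grip force at its end, in the units of the state.
- observe(): the state, without advancing time (a new reading comes with each control period).
- grab_frame(name): name is "side" or "top"; returns a dict with "image" (384x512x3 uint8, red, green, blue), "fx", "fy", "cx", "cy" (pixels), "k1" (the pictures are not rectified: a ray, as slopes to the right and down, at radius r is drawn at 1 + k1 r^2 times it, then the intrinsics apply), "rvec" (rotation vector, rad) and "tvec" (3), from world to camera coordinates, as OpenCV has them. Camera axes: x right, y down, z forward; pixel columns grow to the right and rows downward; lengths in m; the calibration is good to about 2 mm. A picture is of the moment at which its call begins. There is no depth.
- close_job(): hands the job in; it is judged then, once.
The state is a dict: "time_s": time; "q": joint angles; "joint_velocities": joint speeds; "joint_efforts": joint torques, N m; "position": TCP position; "tool_rot": TCP orientation; "wrist_force": force on the tool from outside, world axes, zero at the start; "torque": the same for the moment, N m; "gripper_width": finger opening in m; "gripper_force": force on a finger pad.
Only numpy, scipy, OpenCV 4.12 (cv2) and the standard library are available. Lean on these libraries where they do the work, as an engineer would, in place of code of your own. Each camera call takes 0.05 s, during which the arm holds its last target. There are 200 camera calls.

## Working session

There is one attempt and no reset: what is moved stays moved. The work goes in short steps, Python scripts to look and compute and a tool call to move; the robot and the scene stay as the last step left them, time stands still between calls to the robot, and variables do not carry over. Pictures are saved under pics/ and viewed, at most 14 in all, crops included, and the job is handed in when it is done.

Besides the shell and the picture viewer there is one more tool, called after ">>>" as name(argument=value, ...) on one line, values as JSON. play_rows: Moves the arm, as the interface text tells. Its arguments: {"type":"object","properties":{"plan":{"type":"array","items":{"type":"array"}},"force":{"type":"number"}},"required":["plan"]}

```bash
mkdir -p pics; cat > h.py <<'E'
import numpy as np, cv2
from plant import *
def K(f): return np.array([[f['fx'],0,f['cx']],[0,f['fy'],f['cy']],[0,0,1.]]),np.array([f['k1'],0,0,0,0.])
def ray(f,uv):
    k,d=K(f); p=cv2.undistortPoints(np.array(uv,float).reshape(-1,1,2),k,d).reshape(-1,2)
    R=cv2.Rodrigues(np.array(f['rvec'],float))[0]; t=np.array(f['tvec'],float).ravel()
    return -R.T@t, np.c_[p,np.ones(len(p))]@R
def onz(f,uv,z):
    o,d=ray(f,uv); return o+d*((z-o[2])/d[:,2])[:,None]
def proj(f,P):
    k,d=K(f); return cv2.projectPoints(np.array(P,float).reshape(-1,1,3),np.array(f['rvec'],float),np.array(f['tvec'],float),k,d)[0].reshape(-1,2)
def snap(n,name):
    f=grab_frame(n); cv2.imwrite(f'pics/{name}.png',f['image'][:,:,::-1]); return f
E
python3 - <<'E'
from h import *
import pickle
for n in('top','side'):
    f=snap(n,n+'0'); pickle.dump(f,open(n+'0.pkl','wb')); print(n,f['fx'],f['k1'],ray(f,[[256,192]]))
o=observe();print(o['position'],np.round(o['tool_rot'],3),o['gripper_width'],o['time_s'])
E
```

```text
top 442.4064833369505 0.012990644636938308 (array([ 0.22941986, -0.06469285,  1.70939203]), array([[ 0.1634076 ,  0.01364185, -0.98654456]]))
side 352.6766963045991 -0.03423725050664844 (array([0.24247745, 0.50857427, 0.91646437]), array([[ 0.27805043, -0.5693267 , -0.77374895]]))
[ 0.16367519 -0.55050067  0.23020622] [[ 0.959  0.285 -0.   ]
 [ 0.285 -0.959  0.002]
 [ 0.    -0.002 -1.   ]] 0.08551925695954106 0.1
```

```bash
python3 -c "
import cv2
for n in('top0','side0'):
    a=cv2.imread('pics/%s.png'%n); cv2.imwrite('pics/%s_b.png'%n,cv2.resize(a,(800,600),interpolation=cv2.INTER_CUBIC))"
```

```text
(no output)
```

View pics/top0_b.png

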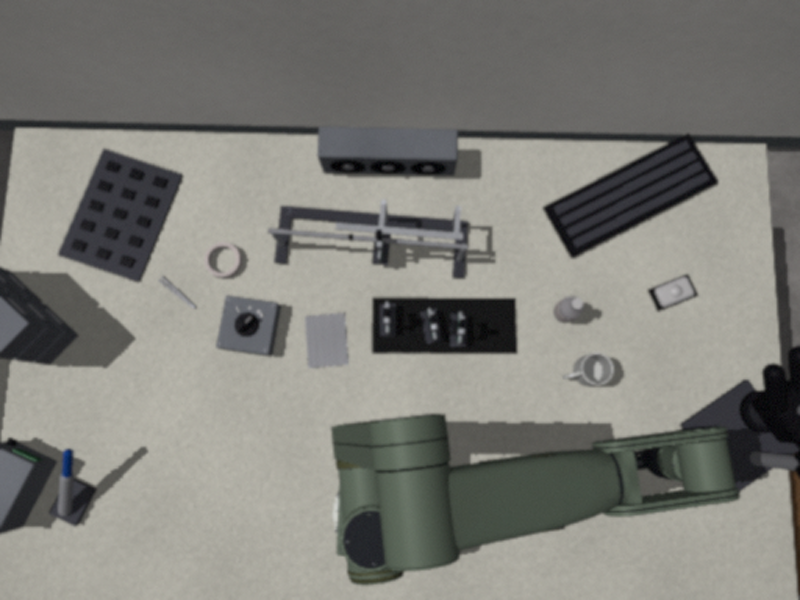

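View pics/side0_b.png

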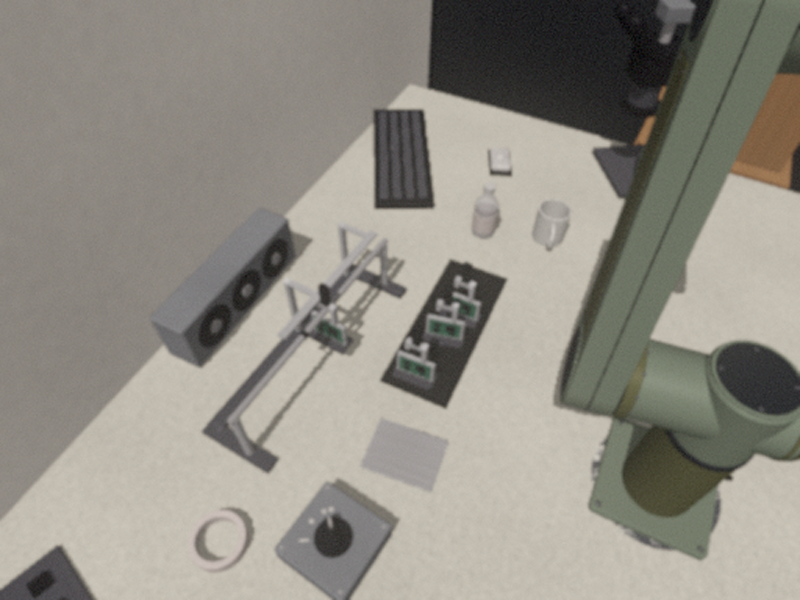

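The top view (800x600 px) shows three carriers on the mat at about (388,318), (432,325) and (459,328). The dry carrier hangs on the rail at (381,240), the tray is at (326,340), the dial at (247,322) and the tape at (225,260). The bottle is at (570,308) and the mug at (597,370). Next I'll look at enlarged crops.

```bash
python3 - <<'E'
import cv2,numpy as np
t=cv2.imread('pics/top0.png'); s=cv2.imread('pics/side0.png')
c=lambda a,x0,y0,x1,y1,w,h: cv2.resize(a[y0:y1,x0:x1],(w,h),interpolation=cv2.INTER_CUBIC)
# top rail+mat crop 160..340 x 125..235 (180x110) x4.44 
o=c(t,165,125,340,232,800,489); cv2.imwrite('pics/c1.png',o)
a=c(t,135,185,185,230,400,360); b=c(s,175,300,255,372,400,360)
cv2.imwrite('pics/c2.png',np.hstack([a,b]))
cv2.imwrite('pics/c3.png',c(s,125,135,335,295,787,600))
E
```

```text
(no output)
```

View pics/c1.png

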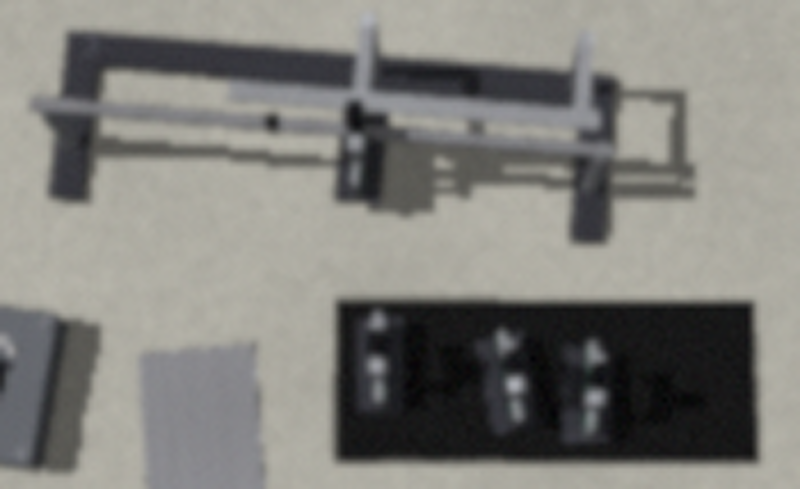

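View pics/c2.png

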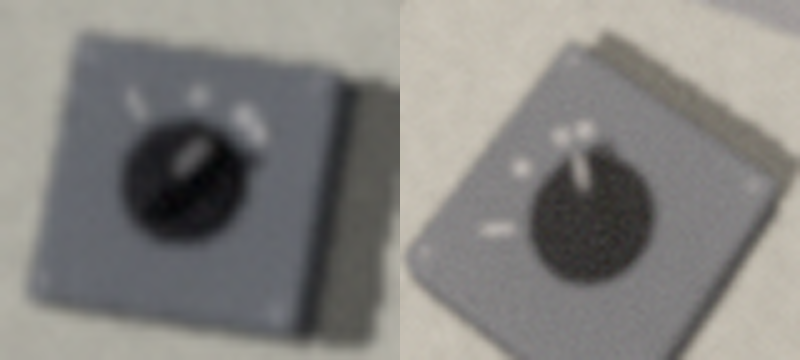

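View pics/c3.png

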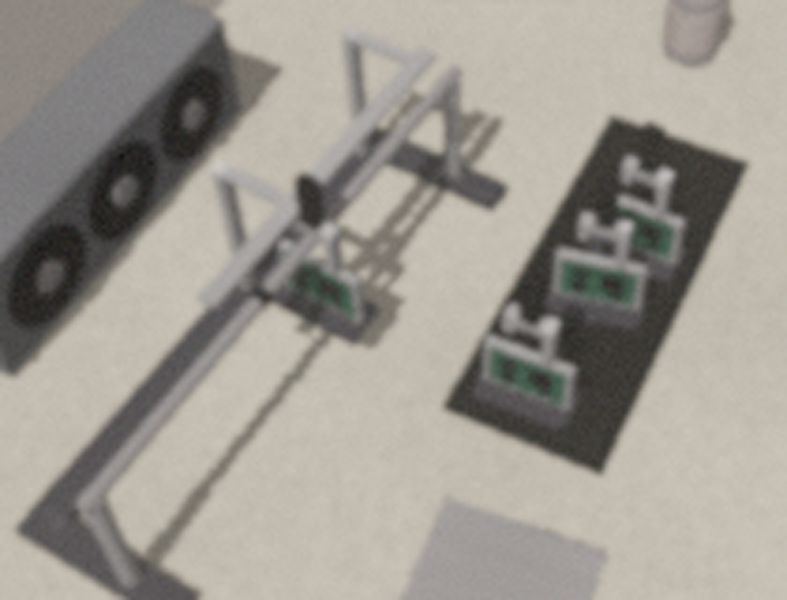

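The crops show the dial pointing at the two dots. All three mat carriers have their mouths towards +x, with bright hook-bar ends on either side of the tab. The rail band is at crop (272,122) and the dry carrier's tab at crop (355,115). Now I'll measure.

```bash
cat > m.py <<'E'
from h import *
import pickle
T=pickle.load(open('top0.pkl','rb'));S=pickle.load(open('side0.pkl','rb'))
np.set_printoptions(precision=4,suppress=True)
def chroma(f):
    a=cv2.GaussianBlur(f['image'],(3,3),0.6).astype(float); return (a[:,:,0]-a[:,:,2])/a.sum(2), a.mean(2)
c,g=chroma(T)
print('chroma floor,rail,keeper,tray',c[170,200],c[148,205],c[145,220],c[210,205])
# mat
def rect(m,x0,y0,x1,y1,z):
    mm=np.zeros(m.shape,np.uint8); mm[y0:y1,x0:x1]=m[y0:y1,x0:x1]
    k=max(cv2.findContours(mm,0,1)[0],key=cv2.contourArea)
    P=onz(T,k.reshape(-1,2),z); r=cv2.minAreaRect((P[:,:2]*1000).astype(np.float32)); return r
print('mat',rect((g<50).astype(np.uint8),230,185,340,232,.002))
print('tray',rect(((c<.02)&(g>100)).astype(np.uint8),190,195,228,240,.002))
print('box',rect(((c<.02)).astype(np.uint8),133,183,182,230,.05))
# rail line in top: weight by chroma deficit in columns
def line(cols,pred):
    pts=[]
    for u in cols:
        v0=pred(u); vs=np.arange(int(v0)-3,int(v0)+5); w=np.clip(.035-c[vs,u],0,None); pts.append((u,(w*vs).sum()/w.sum()))
    return np.array(pts)
pr=lambda u:(104+(u-165)*4.571*(46/570.)-3)/4.571+125
p=np.vstack([line(range(188,213),pr)])
P=onz(T,p,.134); f=np.polyfit(P[:,1],P[:,0],1); print('rail x=a*y+b',f,'res',np.std(P[:,0]-np.polyval(f,P[:,1])))
for nm,cr in dict(band=(272,122),lend=(35,104),rend=(612,151),keepL=(230,90)).items():
    uv=[cr[0]/4.571+165-.4,cr[1]/4.571+125-.4]; print(nm,onz(T,[uv],.16 if nm=='keepL' else .134))
E
python3 m.py
```

```text
chroma floor,rail,keeper,tray 0.023622047244094488 0.015350877192982455 -0.011574074074074073 -0.009779951100244499
mat ((452.117431640625, -151.28439331054688), (125.32278442382812, 349.5624694824219), 1.3354007005691528)
tray ((409.2239990234375, 140.98175048828125), (142.99130249023438, 118.71373748779297), 4.168659687042236)
box ((437.8332214355469, 317.6929016113281), (161.9363250732422, 149.7900848388672), 81.77696228027344)
rail x=a*y+b [0.0547 0.6336] res 0.0005915047189696859
band [[0.6389 0.0778 0.134 ]]
lend [[0.6493 0.2685 0.134 ]]
rend [[ 0.6214 -0.1951  0.134 ]]
keepL [[0.6574 0.1096 0.16  ]]
```

```bash
cat > m2.py <<'E'
import contextlib,io
with contextlib.redirect_stdout(io.StringIO()): from m import *
print('tray',rect(((c<.007)&(g>90)).astype(np.uint8),188,195,228,240,.002))
print('box',rect(((c<.007)&(g>40)).astype(np.uint8),133,183,180,230,.05))
def blobs(f,mask,x0,y0,x1,y1,w,amin=3):
    m=np.zeros(mask.shape,np.uint8); m[y0:y1,x0:x1]=mask[y0:y1,x0:x1]
    n,l,st,_=cv2.connectedComponentsWithStats(m)
    out=[]
    for i in range(1,n):
        if st[i,4]>=amin:
            v,u=np.nonzero(l==i); ww=w[v,u]; out.append(((u*ww).sum()/ww.sum(),(v*ww).sum()/ww.sum(),st[i,4]))
    return np.array(out)
# dial disc
for F,box,nm in((T,(145,195,172,220),'top'),(S,(195,322,235,362),'side')):
    a=F['image'].astype(float).mean(2); b=blobs(F,(a<62),*box,np.ones(a.shape),40); print('dial',nm,b,onz(F,b[:,:2],.06))
# white bits box
ct=T['image'].astype(float).mean(2); b=blobs(T,ct>135,145,192,172,212,np.clip(ct-110,0,None),1); print('marks top',b,'\n',onz(T,b[:,:2],.05))
cs=S['image'].astype(float).mean(2); b=blobs(S,cs>150,185,318,225,350,np.clip(cs-130,0,None),1); print('marks side',b,'\n',onz(S,b[:,:2],.05))
# carriers
b=blobs(T,ct>90,240,190,312,222,np.clip(ct-60,0,None),1); print('car top\n',b,'\n',onz(T,b[:,:2],.11))
b=blobs(S,cs>135,240,165,312,245,np.clip(cs-100,0,None),2); print('car side\n',b,'\n',onz(S,b[:,:2],.105))
# side rail: local scan perpendicular
cc,gg=chroma(S); print('side floor',cc[225,200],gg[225,200])
R=lambda y:np.array([.0547*y+.6336,y,.134])
pts=[]
for y in np.r_[np.arange(.13,.24,.01),np.arange(-.17,-.06,.01)]:
    q=R(y); ds=np.arange(-.03,.0301,.001); uv=proj(S,q+np.c_[ds,0*ds,0*ds]).astype(np.float32)
    pc=cv2.remap(cc.astype(np.float32),uv[:,0],uv[:,1],1).ravel(); w=np.clip(.008-pc,0,None); w[np.abs(ds)>.02]=0
    pts.append((y,(w*ds).sum()/w.sum()))
print(np.array(pts).T)
# dry tab side/top
b=blobs(S,gg<75,200,170,225,200,np.ones(gg.shape),8);print('drytab side',b,onz(S,b[:,:2],.18))
b=blobs(T,ct<60,236,143,250,156,np.ones(ct.shape),4);print('drytab top',b,onz(T,b[:,:2],.198))
cv2.imwrite('pics/mats.png',cv2.resize(S['image'][170:270,240:330,::-1],(540,600),interpolation=cv2.INTER_CUBIC))
E
python3 m2.py
```

```text
tray ((408.4164733886719, 140.1405792236328), (129.56065368652344, 99.30945587158203), 6.749610424041748)
box ((435.10614013671875, 323.46124267578125), (137.07655334472656, 130.05140686035156), 82.7022705078125)
dial top [[157.8125 207.3693 176.    ]] [[0.4356 0.325  0.06  ]]
dial side [[213.203  344.1497 394.    ]] [[0.4338 0.3333 0.06  ]]
marks top [[170.5144 192.       2.    ]
 [151.     197.       1.    ]
 [165.7849 199.8831  10.    ]] 
 [[0.4967 0.2829 0.05  ]
 [0.4758 0.3557 0.05  ]
 [0.4661 0.2991 0.05  ]]
marks side [[189.7547 324.3591 176.    ]
 [206.9034 326.8337  11.    ]
 [211.4445 325.4917  12.    ]
 [198.8194 333.0417  10.    ]
 [193.9728 345.3972  13.    ]] 
 [[0.5109 0.3169 0.05  ]
 [0.4705 0.3032 0.05  ]
 [0.4624 0.2954 0.05  ]
 [0.4801 0.3246 0.05  ]
 [0.4749 0.3541 0.05  ]]
car top
 [[279.5311 190.      72.    ]
 [247.0314 194.8417  10.    ]
 [274.802  199.4342  10.    ]
 [294.3734 202.0324  13.    ]
 [246.9367 206.7004  26.    ]
 [277.2305 210.335   25.    ]
 [294.2784 213.2104  25.    ]] 
 [[ 0.5038 -0.1287  0.11  ]
 [ 0.483  -0.01    0.11  ]
 [ 0.4684 -0.1119  
[... 1061 characters left out ...]
 190.66666666666666
[[ 0.13    0.14    0.15    0.16    0.17    0.18    0.19    0.2     0.21
   0.22    0.23   -0.17   -0.16   -0.15   -0.14   -0.13   -0.12   -0.11
  -0.1    -0.09   -0.08   -0.07   -0.06  ]
 [ 0.0175  0.0158  0.0174  0.015   0.0144  0.0178  0.0178  0.0146  0.0176
   0.0184  0.016      nan     nan     nan     nan     nan     nan     nan
      nan -0.013   0.0106  0.0135  0.0139]]
drytab side [[207.8769 188.4154  65.    ]] [[0.6292 0.0148 0.18  ]]
drytab top [[243.871  150.8387  31.    ]
 [246.4    154.8      5.    ]] [[ 0.6255  0.0025  0.198 ]
 [ 0.6114 -0.0068  0.198 ]]m2.py:29: RuntimeWarning: invalid value encountered in scalar divide
  pts.append((y,(w*ds).sum()/w.sum()))
```

View pics/mats.png

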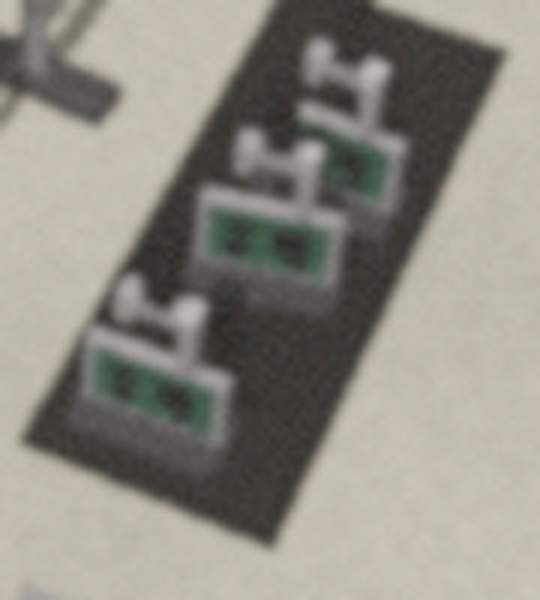

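The crop confirms that the lips (left ends) face +x on all three carriers. The middle carrier is turned by about 12°. Next I'll check the two cameras against each other and refine the rail and dial.

```bash
cat > m3.py <<'E'
import contextlib,io
with contextlib.redirect_stdout(io.StringIO()): from m2 import *
def rect2(f,m,b,z):
    x0,y0,x1,y1=b; mm=np.zeros(m.shape,np.uint8); mm[y0:y1,x0:x1]=m[y0:y1,x0:x1]
    mm=cv2.morphologyEx(mm,cv2.MORPH_CLOSE,np.ones((5,5),np.uint8))
    k=max(cv2.findContours(mm,0,1)[0],key=cv2.contourArea)
    P=onz(f,k.reshape(-1,2),z); return cv2.minAreaRect((P[:,:2]*1000).astype(np.float32))
print('tray S',rect2(S,((cc<.012)&(gg>90)),(225,262,292,318),.002))
print('mat S',rect2(S,(gg<110)&(cc<.03),(240,160,330,262),.002))
print('mat T',rect2(T,(g<100),(230,185,340,232),.002))
# rail profiles
for F,G,C,nm in((S,gg,cc,'S'),(T,g,c,'T')):
  for y in(.14,.18,.22):
    ds=np.arange(-.024,.0281,.004); uv=proj(F,np.array([.0547*y+.6336,y,.134])+np.c_[ds,0*ds,0*ds]).astype(np.float32)
    print(nm,y,cv2.remap(G.astype(np.float32),uv[:,0],uv[:,1],1).ravel().astype(int),(1000*cv2.remap(C.astype(np.float32),uv[:,0],uv[:,1],1).ravel()).astype(int))
# dial: dark profile across for edges at several directions
for F,G,nm in((T,ct,'T'),(S,cs,'S')):
  for ang in (0,45,90,135):
    e=np.array([np.cos(np.radians(ang)),np.sin(np.radians(ang)),0]); ds=np.arange(-.045,.0451,.001)
    uv=proj(F,np.array([.436,.329,.058])+ds[:,None]*e).astype(np.float32); v=cv2.remap(G.astype(np.float32),uv[:,0],uv[:,1],1).ravel()
    i=np.nonzero(v<68)[0]; print(nm,ang,ds[i[0]],ds[i[-1]],'mid',(ds[i[0]]+ds[i[-1]])/2)
E
python3 m3.py 2>/dev/null; python3 -c "
import plant;print([n for n in dir(plant) if n[0]!='_'], getattr(plant,'pinch_z',None))"
```

```text
tray S ((429.6700134277344, 169.99765014648438), (59.01401901245117, 104.78006744384766), 69.95838165283203)
mat S ((455.04388427734375, -148.3590850830078), (127.58419036865234, 345.8667297363281), 1.9697034358978271)
mat T ((452.17083740234375, -151.4204864501953), (133.1552734375, 357.6817321777344), 1.3353424072265625)
S 0.14 [190 190 189 186 172 150 145 145 124  97  88  87  91 122] [31 31 31 31 33 25 14 12 11  5  0  3 10 24]
S 0.18 [187 188 188 187 177 154 145 146 124  95  86  85  89 115] [31 30 30 30 30 25 14 12 12  9  7  1  7 20]
S 0.22 [187 186 186 185 174 151 143 147 128  98  87  86  88 113] [30 31 32 32 32 26 14 15 13 11  8  2  5 23]
T 0.14 [119 148 164 162 147 131 127 135 149 161 166 167 165 159] [23 21 20 20 18  7 -2  2 14 21 23 23 22 21]
T 0.18 [112 143 160 160 148 131 126 132 146 158 165 168 168 161] [19 22 22 21 16  7 -1  1 11 20 22 22 22 20]
T 0.22 [ 73  78  80  83  87  98 112 111  97  83  75  71  68  65] [14 14 17 14  8  0 -6 -5  0  7  8  7  3  4]
T 0 -0.027999999999999983 0.029000000000000067 mid 0.0005000000000000421
T 45 -0.030999999999999986 0.027000000000000066 mid -0.00199999999999996
T 90 -0.03199999999999999 0.026000000000000065 mid -0.002999999999999961
T 135 -0.030999999999999986 0.027000000000000066 mid -0.00199999999999996
S 0 -0.026999999999999982 0.026000000000000065 mid -0.0004999999999999588
S 45 -0.02499999999999998 0.028000000000000067 mid 0.001500000000000043
S 90 -0.02399999999999998 0.029000000000000067 mid 0.002500000000000044
S 135 -0.008999999999999966 0.029000000000000067 mid 0.01000000000000005
['Unreachable', 'close_job', 'grab_frame', 'observe', 'pinch_z'] 0.0187
```

```bash
cat > go.py <<'E'
import sys; from h import *
# args: sets of x y z theta ; theta = heading of tool x, deg; chained: each from the previous target
o=observe(); p=np.array(o['position']); R=np.array(o['tool_rot']); th=np.degrees(np.arctan2(R[1,0],R[0,0]))
print('at',np.round(p,4),'th %.2f'%th,'w %.4f gf %.1f t %.2f F'%(o['gripper_width'],o['gripper_force'],o['time_s']),np.round(o['wrist_force'],1),'q6 %.1f'%o['q'][5],'tilt',np.round(R[:2,2],3))
a=list(map(float,sys.argv[1:]))
for i in range(0,len(a),4):
    t=np.array(a[i:i+3]); c,s=np.cos(np.radians(th)),np.sin(np.radians(th)); d=t-p
    turn=-(a[i+3]-th); turn=(turn+180)%360-180
    print('shift [%.4f, %.4f, %.4f] turn %.1f  dist %.3f'%(d[0]*c+d[1]*s,d[0]*s-d[1]*c,-d[2],turn,np.linalg.norm(d)))
    p,th=t,a[i+3]
E
python3 go.py .42 -.25 .27 80 .436 .329 .20 132.4 .436 .329 .064 132.4
```

```text
at [ 0.1637 -0.5505  0.2302] th 16.55 w 0.0855 gf 0.0 t 0.10 F [-0.3  0.3 -0.4] q6 -8.6 tilt [-0.     0.002]
shift [0.3313, -0.2150, -0.0398] turn -63.4  dist 0.397
shift [0.5730, -0.0848, 0.0700] turn -52.4  dist 0.583
shift [0.0000, 0.0000, 0.1360] turn 0.0  dist 0.136
```

>>> play_rows(plan=[[[0.331,-0.215,-0.04],-63.4,0.07],[[0.331,-0.215,-0.04],-63.4,0.07],[[0.331,-0.215,-0.04],-63.4,0.06],[[0.331,-0.215,-0.04],-63.4,0.05],[[0.331,-0.215,-0.04],-63.4,0.05],[[0.331,-0.215,-0.04],-63.4,0.05],[[0.331,-0.215,-0.04],-63.4,0.05],[[0.331,-0.215,-0.04],-63.4,0.05]], force=40)

```text
time_s: 1.1
position: [0.4205, -0.2494, 0.2711]
tool_rot: [[0.171, 0.985, -0.0], [0.985, -0.171, 0.0], [0.0, -0.0, -1.0]]
wrist_force: [0.1, -0.1, 0.5]
gripper_width: 0.05
gripper_force: 0.0
```

```bash
python3 go.py .436 .329 .20 132.4 .436 .329 .064 132.4
```

```text
at [ 0.4205 -0.2494  0.2711] th 80.15 w 0.0500 gf 0.0 t 1.10 F [ 0.1 -0.1  0.5] q6 -31.0 tilt [-0.  0.]
shift [0.5725, -0.0836, 0.0711] turn -52.2  dist 0.583
shift [0.0000, 0.0000, 0.1360] turn 0.0  dist 0.136
```

>>> play_rows(plan=[[[0.5725,-0.0836,0.071],-52.2,0.05],[[0.5725,-0.0836,0.071],-52.2,0.05],[[0.5725,-0.0836,0.071],-52.2,0.05],[[0.5725,-0.0836,0.071],-52.2,0.05],[[0.5725,-0.0836,0.071],-52.2,0.05],[[0.5725,-0.0836,0.071],-52.2,0.05],[[0.5725,-0.0836,0.071],-52.2,0.05],[[0.5725,-0.0836,0.071],-52.2,0.05]])

```text
time_s: 2.1
position: [0.4352, 0.2459, 0.2099]
tool_rot: [[-0.67, 0.743, 0.0], [0.743, 0.67, -0.001], [-0.001, -0.0, -1.0]]
wrist_force: [0.6, -0.7, 0.7]
gripper_width: 0.0499
gripper_force: 0.0
```

```bash
python3 go.py .4365 .329 .12 132.4 .4365 .329 .064 132.4
```

```text
at [0.4352 0.2459 0.2099] th 132.05 w 0.0499 gf 0.0 t 2.10 F [ 0.6 -0.7  0.7] q6 -22.5 tilt [ 0.    -0.001]
shift [0.0608, 0.0567, 0.0899] turn -0.3  dist 0.122
shift [0.0000, 0.0000, 0.0560] turn 0.0  dist 0.056
```

>>> play_rows(plan=[[[0.061,0.057,0.07],-0.3,0.05],[[0.061,0.057,0.09],-0.3,0.05],[[0.061,0.057,0.09],-0.3,0.05],[[0.061,0.057,0.09],-0.3,0.05]])

```text
time_s: 2.6
position: [0.437, 0.3276, 0.1206]
tool_rot: [[-0.674, 0.739, 0.0], [0.739, 0.674, -0.001], [-0.001, -0.0, -1.0]]
wrist_force: [0.7, -0.4, 0.2]
gripper_width: 0.0502
gripper_force: 0.0
```

```bash
cat > look.py <<'E'
import sys; from h import *
# name  then (cam x0 y0 x1 y1)
n=sys.argv[1]; L=[]
for i in range(2,len(sys.argv),5):
    f=grab_frame(sys.argv[i]); x0,y0,x1,y1=map(int,sys.argv[i+1:i+6]); a=f['image'][y0:y1,x0:x1,::-1]; L.append(cv2.resize(a,(int(a.shape[1]*480/a.shape[0]),480),interpolation=cv2.INTER_CUBIC))
    print(L[-1].shape)
a=np.hstack(L); s=min(1,800/a.shape[1]); cv2.imwrite(f'pics/{n}.png',cv2.resize(a,None,fx=s,fy=s))
E
python3 look.py d1 top 130 180 190 235 side 170 290 260 375;python3 go.py .4365 .329 .064 132.4
```

```text
at [0.4379 0.3279 0.1219] th 132.35 w 0.0500 gf 0.0 t 2.65 F [ 0.2 -0.4  0.2] q6 -14.6 tilt [0.003 0.001]
shift [0.0018, -0.0003, 0.0579] turn -0.0  dist 0.058Traceback (most recent call last):
  File "look.py", line 5, in <module>
    f=grab_frame(sys.argv[i]); x0,y0,x1,y1=map(int,sys.argv[i+1:i+6]); a=f['image'][y0:y1,x0:x1,::-1]; L.append(cv2.resize(a,(int(a.shape[1]*480/a.shape[0]),480),interpolation=cv2.INTER_CUBIC))
                               ^^^^^^^^^^^
ValueError: invalid literal for int() with base 10: 'side'
```

>>> play_rows(plan=[[[0.001,0.0,0.04],0,0.05],[[0.001,0.0,0.058],0,0.05],[[0.001,0.0,0.058],0,0.0],[[0.001,0.0,0.058],0,0.0],[[0.001,0.0,0.058],0,0.0],[[0.001,0.0,0.058],0,0.0],[[0.001,0.0,0.058],0,0.0]], force=40)

```text
time_s: 3.52
position: [0.438, 0.3307, 0.0643]
tool_rot: [[-0.675, 0.738, 0.005], [0.738, 0.675, 0.003], [-0.002, 0.006, -1.0]]
wrist_force: [4.3, 3.2, 2.0]
gripper_width: 0.0109
gripper_force: 43.9
```

```bash
sed -i 's/i+1:i+6/i+1:i+5/' look.py; python3 go.py .436 .329 .064 212.4; python3 look.py d1 top 130 180 190 235 side 170 290 260 375
```

```text
at [0.438  0.3307 0.0643] th 132.45 w 0.0109 gf 43.9 t 3.52 F [4.3 3.2 2. ] q6 -14.4 tilt [0.005 0.003]
shift [0.0001, -0.0026, 0.0003] turn -79.9  dist 0.003
(480, 523, 3)
(480, 508, 3)
```

View pics/d1.png

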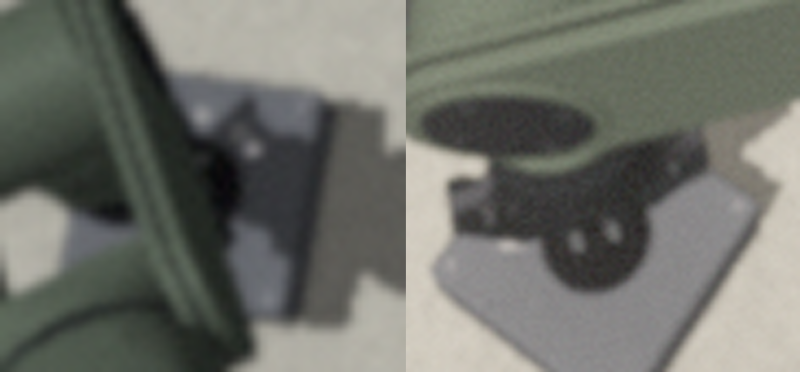

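The gripper is holding the dial bar (width 10.9 mm). Now I'll turn it to off.

>>> play_rows(plan=[[[0,0.002,0],-10,0],[[0,0.002,0],-20,0],[[0,0.002,0],-30,0],[[0,0.002,0],-40,0],[[0,0.002,0],-50,0],[[0,0.002,0],-60,0],[[0,0.002,0],-70,0],[[0,0.002,0],-80,0]])

```text
time_s: 4.62
position: [0.4382, 0.3305, 0.0643]
tool_rot: [[-0.84, -0.542, 0.002], [-0.542, 0.84, -0.001], [-0.001, -0.002, -1.0]]
wrist_force: [1.1, -2.3, 8.1]
gripper_width: 0.0112
gripper_force: 44.6
```

```bash
python3 go.py; python3 -c "
from h import *
print(observe()['torque'])"
```

```text
at [0.4382 0.3305 0.0643] th -147.19 w 0.0112 gf 44.6 t 4.62 F [ 1.1 -2.3  8.1] q6 -94.7 tilt [ 0.002 -0.001]
[-0.43907152 -0.20840807 -0.05453914]
```

>>> play_rows(plan=[[[0,0,0],0,0.05],[[0,0,0],0,0.05],[[0,0,0],0,0.05],[[0,0,-0.06],0,0.06],[[0,0,-0.12],0,0.06],[[0,0,-0.18],0,0.06],[[0,0,-0.2],0,0.06],[[0,0,-0.2],0,0.06]])

```text
time_s: 5.62
position: [0.438, 0.3314, 0.2646]
tool_rot: [[-0.844, -0.536, 0.004], [-0.536, 0.844, 0.002], [-0.004, -0.0, -1.0]]
wrist_force: [-0.1, 0.4, -1.1]
gripper_width: 0.0599
gripper_force: 0.0
```

```bash
python3 go.py .634 .007 .265 177 .634 .007 .170 177
```

```text
at [0.438  0.3314 0.2646] th -147.58 w 0.0599 gf 0.0 t 5.62 F [-0.1  0.4 -1.1] q6 -94.3 tilt [0.004 0.002]
shift [0.0084, -0.3789, -0.0004] turn 35.4  dist 0.379
shift [0.0000, 0.0000, 0.0950] turn 0.0  dist 0.095
```

>>> play_rows(plan=[[[0.008,-0.379,0],35.4,0.06],[[0.008,-0.379,0],35.4,0.06],[[0.008,-0.379,0],35.4,0.06],[[0.008,-0.379,0],35.4,0.06],[[0.008,-0.379,0],35.4,0.06],[[0.008,-0.379,0],35.4,0.06],[[0.008,-0.379,0],35.4,0.06],[[0.008,-0.379,0],35.4,0.06]])

```text
time_s: 6.62
position: [0.6324, 0.0066, 0.2596]
tool_rot: [[-0.999, 0.053, -0.005], [0.053, 0.999, 0.001], [0.005, 0.001, -1.0]]
wrist_force: [0.0, -0.4, -0.1]
gripper_width: 0.0602
gripper_force: 0.0
```

```bash
python3 go.py .634 .007 .170 177; python3 look.py d2 side 150 120 240 220 side 170 290 260 375 top 130 180 190 235; python3 - <<'E'
from h import *
f=grab_frame('side'); a=f['image'].astype(float).mean(2)
m=np.zeros(a.shape,np.uint8); m[170:200,198:222]=a[170:200,198:222]<85
n,l,s,c=cv2.connectedComponentsWithStats(m); print(s[1:],c[1:])
print(proj(f,[[.634,.007,.150],[.634,.007,.198]]))
E
```

```text
at [0.6324 0.0066 0.2596] th 176.97 w 0.0602 gf 0.0 t 6.62 F [ 0.  -0.4 -0.1] q6 -94.2 tilt [-0.005  0.001]
shift [-0.0016, 0.0005, 0.0896] turn -0.0  dist 0.090
(480, 432, 3)
(480, 508, 3)
(480, 523, 3)
[[198 170   2   3   6]
 [205 183   8  12  74]
 [215 184   1   1   1]] [[198.5        171.        ]
 [207.90540541 188.43243243]
 [215.         184.        ]]
[[208.91185277 192.78457349]
 [207.21766625 181.52019988]]
```

View pics/d2.png

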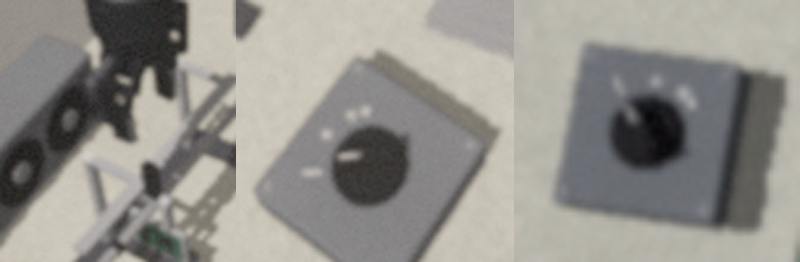

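The dial now points at the bar mark (off). The dry carrier's tab is at side-view pixel (207.9,188.4), within about 1 px of the prediction. I'll grasp it.

>>> play_rows(plan=[[[-0.0015,0.002,0.05],0,0.06],[[-0.0015,0.002,0.089],0,0.06],[[-0.0015,0.002,0.089],0,0.06],[[-0.0015,0.002,0.089],0,0.03],[[-0.0015,0.002,0.089],0,0.0],[[-0.0015,0.002,0.089],0,0.0],[[-0.0015,0.002,0.089],0,0.0],[[-0.0015,0.002,0.089],0,0.0]], force=40)

```text
time_s: 7.82
position: [0.6368, 0.0086, 0.176]
tool_rot: [[-0.999, 0.052, 0.004], [0.052, 0.999, -0.0], [-0.004, 0.0, -1.0]]
wrist_force: [-0.9, 0.4, 6.0]
gripper_width: 0.0109
gripper_force: 40.0
```

```bash
python3 go.py
```

```text
at [0.6368 0.0086 0.176 ] th 177.05 w 0.0109 gf 40.0 t 7.83 F [-0.9  0.4  6. ] q6 -94.1 tilt [ 0.004 -0.   ]
```

>>> play_rows(plan=[[[0,0,-0.002],0,0],[[0,0.025,-0.0025],0,0],[[0,0.055,-0.0025],0,0],[[0,0.09,-0.0025],0,0],[[0,0.125,-0.0025],0,0],[[0,0.155,-0.0025],0,0],[[0,0.172,-0.0025],0,0],[[0,0.172,-0.0025],0,0]])

```text
time_s: 8.82
position: [0.6442, 0.1822, 0.1762]
tool_rot: [[-0.999, 0.05, 0.001], [0.05, 0.999, 0.002], [-0.001, 0.002, -1.0]]
wrist_force: [0.6, 3.0, 1.9]
gripper_width: 0.011
gripper_force: 39.6
```

```bash
python3 go.py; python3 look.py d3 side 110 150 240 300 top 160 125 250 190
```

```text
at [0.6442 0.1822 0.1762] th 177.13 w 0.0110 gf 39.6 t 8.82 F [0.6 3.  1.9] q6 -78.8 tilt [0.001 0.002]
(480, 416, 3)
(480, 664, 3)
```

View pics/d3.png

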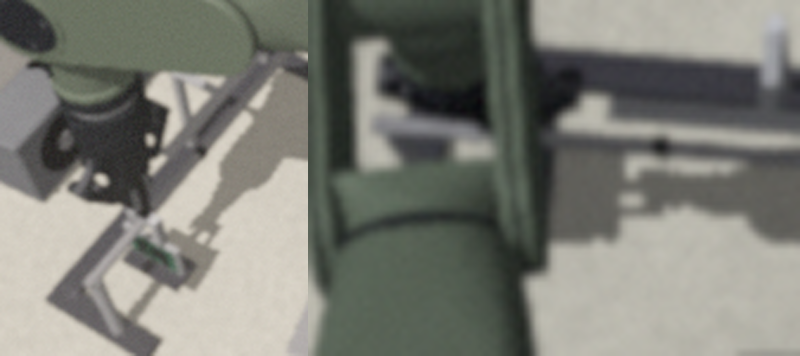

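```bash
python3 go.py .644 .182 .24 177 .41 .142 .24 186 .41 .142 .139 186
```

```text
at [0.6442 0.1809 0.1762] th 177.05 w 0.0110 gf 39.6 t 8.93 F [0.1 3.1 2. ] q6 -78.8 tilt [0.001 0.002]
shift [0.0003, 0.0011, -0.0638] turn 0.0  dist 0.064
shift [0.2316, -0.0522, -0.0000] turn -9.0  dist 0.237
shift [-0.0000, 0.0000, 0.1010] turn 0.0  dist 0.101
```

>>> play_rows(plan=[[[0,0,-0.02],0,0],[[0,0,-0.04],0,0],[[0,0,-0.064],0,0],[[0,0,-0.064],0,0],[[0.03,0,-0.064],0,0],[[0.08,0.0,-0.064],0,0],[[0.13,0,-0.064],0,0],[[0.13,0,-0.064],0,0]])

```text
time_s: 9.93
position: [0.5122, 0.187, 0.2427]
tool_rot: [[-0.999, 0.051, 0.003], [0.051, 0.999, 0.0], [-0.003, 0.001, -1.0]]
wrist_force: [0.1, -0.7, 0.4]
gripper_width: 0.0
gripper_force: 0.0
```

```bash
python3 go.py .41 .142 .165 186 .41 .142 .139 186
```

```text
at [0.5122 0.187  0.2427] th 177.10 w 0.0000 gf 0.0 t 9.93 F [ 0.1 -0.7  0.4] q6 -76.1 tilt [0.003 0.   ]
shift [0.0998, -0.0502, 0.0777] turn -8.9  dist 0.136
shift [-0.0000, 0.0000, 0.0260] turn 0.0  dist 0.026
```

```bash
python3 look.py d4 side 110 170 260 320 top 160 125 250 240
```

```text
(480, 480, 3)
(480, 375, 3)
```

View pics/d4.png

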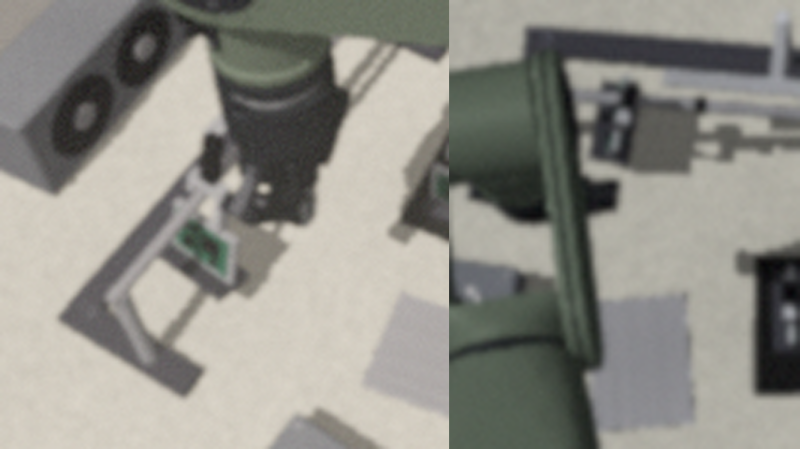

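The carrier slipped out during the lift. It still hangs on the rail with its tab at side pixel ~(181,222). I'll measure where it is.

```bash
cat > dry.py <<'E'
from h import *
f=grab_frame('side'); a=f['image'].astype(float).mean(2)
m=np.zeros(a.shape,np.uint8); m[205:240,172:190]=a[205:240,172:190]<70
n,l,s,c=cv2.connectedComponentsWithStats(m)
for i in range(1,n):
    if s[i,4]>8: print('side',s[i],c[i],onz(f,[c[i]],.174))
f=grab_frame('top'); a=f['image'].astype(float).mean(2)
m=np.zeros(a.shape,np.uint8); m[138:172,192:215]=a[138:172,192:215]<70
n,l,s,c=cv2.connectedComponentsWithStats(m)
for i in range(1,n):
    if s[i,4]>8: print('top',s[i],c[i],onz(f,[c[i]],.174))
print(a[142:168,198:212].astype(int))
E
python3 dry.py
```

```text
side [184 205   6  14  57] [187.15789474 210.26315789] [[0.64145463 0.0986697  0.174     ]]
side [176 219   7  13  68] [179.         224.83823529] [[0.63437966 0.14625702 0.174     ]]
top [192 138  23   3  52] [204.55769231 138.71153846] [[0.67333097 0.14603694 0.174     ]]
top [200 147  15  20 114] [209.43859649 156.18421053] [[0.60930795 0.12577849 0.174     ]]
top [210 147   5   2  10] [212.  147.5] [[0.64144328 0.11798012 0.174     ]]
top [192 155   6  17  30] [192.9        165.23333333] [[0.57489358 0.18308664 0.174     ]]
[[164 162 162 159 159 160 162 159 150 145 147 143 134 129]
 [171 170 170 168 170 170 171 169 167 168 169 160 159 162]
 [171 169 167 168 168 171 171 170 169 172 168 146 145 160]
 [169 163 155 152 159 165 170 170 161 162 158 120 110 131]
 [166 149 125 116 127 145 162 166 147 144 142 105  74  83]
 [147 120  85  67  72  97 133 151 133 128 129  94  55  49]
 [128  98  64  42  34  47  82 116 111 112 118  92  59  51]
 [121  94  62  38  28  21  37  65  80  91  96  84  81  85]
 [124 101  73  45  27   9  14  35  57  69  73  76  90  96]
 [138 129 113  86  55  30  18  33  
[... 268 characters left out ...]
3 103 112 140 157 162 144 108  92  70  39  24  25]
 [ 90  89  86  91 102 107 104  92  79  72  58  33  21  27]
 [ 98  97  98  97  97  96  92  84  90  92  70  38  18  24]
 [132 130 130 132 132 132 124 115 122 122  88  41  20  24]
 [164 164 164 165 165 161 155 138 141 138  98  46  27  27]
 [173 173 174 175 173 171 162 143 148 142  99  48  31  28]
 [172 172 175 175 173 171 161 141 143 131  91  53  35  31]
 [169 171 173 174 174 172 162 134 119 103  76  56  45  38]
 [166 170 173 172 171 170 163 128  96  77  67  62  54  45]
 [167 168 170 171 171 170 162 132 101  87  85  83  78  73]
 [170 168 170 168 169 168 165 149 133 125 126 125 123 120]
 [172 170 169 169 168 167 166 164 163 163 162 162 159 158]]
```

```bash
python3 go.py .642 .146 .245 177 .642 .146 .167 177
```

```text
at [0.5168 0.1869 0.2426] th 177.01 w -0.0001 gf 0.0 t 10.12 F [ 0.3 -0.2  0.6] q6 -76.1 tilt [0.006 0.001]
shift [-0.1272, -0.0343, -0.0024] turn 0.0  dist 0.132
shift [0.0000, 0.0000, 0.0780] turn 0.0  dist 0.078
```

```bash
python3 - <<'E'
from h import *
P=[];Q=[]
for i in range(10):
    grab_frame('top'); o=observe(); P.append(o['position']);Q.append(o['q'])
print(np.round(P,4)); print(np.std(Q,0),np.mean(P,0))
E
```

```text
[[0.5166 0.1869 0.2419]
 [0.5162 0.1869 0.2413]
 [0.5158 0.1869 0.2407]
 [0.5155 0.1869 0.2403]
 [0.5152 0.1869 0.24  ]
 [0.5149 0.1869 0.2398]
 [0.5147 0.1869 0.2396]
 [0.5145 0.187  0.2396]
 [0.5144 0.187  0.2396]
 [0.5143 0.187  0.2396]]
[0.01705032 0.0224989  0.08035751 0.00414165 0.00298194 0.00147927] [0.51521058 0.18692531 0.24023828]
```

The readings are free of noise. The arm just settles slowly, over about 0.7 s after fast moves, so I'll allow for that.

>>> play_rows(plan=[[[-0.04,-0.01,0],0,0.06],[[-0.09,-0.025,0],0,0.06],[[-0.12,-0.034,0],0,0.06],[[-0.129,-0.034,0],0,0.06],[[-0.129,-0.034,0],0,0.06],[[-0.129,-0.034,0.01],0,0.06],[[-0.129,-0.034,0.03],0,0.06],[[-0.129,-0.034,0.03],0,0.06]])

```text
time_s: 11.62
position: [0.6386, 0.1466, 0.2062]
tool_rot: [[-0.999, 0.051, -0.007], [0.051, 0.999, -0.001], [0.007, -0.001, -1.0]]
wrist_force: [-0.6, 0.5, -0.2]
gripper_width: 0.0602
gripper_force: 0.0
```

```bash
python3 go.py .642 .146 .167 177; python3 dry.py | grep side; python3 look.py d5 side 140 170 220 260 top 180 130 240 190
```

```text
at [0.6386 0.1466 0.2062] th 177.08 w 0.0602 gf 0.0 t 11.62 F [-0.6  0.5 -0.2] q6 -81.7 tilt [-0.007 -0.001]
shift [-0.0034, -0.0004, 0.0392] turn 0.1  dist 0.039
side [176 220   7  12  64] [179.21875 225.375  ] [[0.63296308 0.14736047 0.174     ]]
(480, 426, 3)
(480, 480, 3)
```

View pics/d5.png

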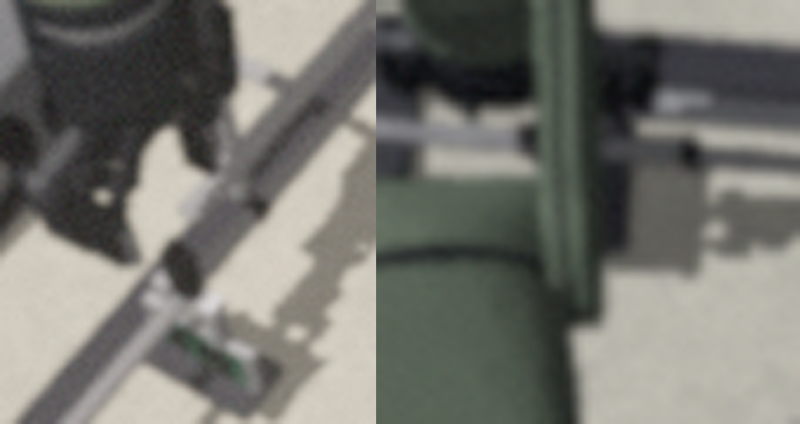

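The tab sits at side crop (183,268), midway between the finger tips and below them. I'll descend lower this time and grip harder.

>>> play_rows(plan=[[[-0.001,0,0.02],0,0.06],[[-0.001,0,0.043],0,0.06],[[-0.001,0,0.043],0,0.06],[[-0.001,0,0.043],0,0.06],[[-0.001,0,0.043],0,0.03],[[-0.001,0,0.043],0,0.03],[[-0.001,0,0.043],0,0.03],[[-0.001,0,0.043],0,0.03]], force=80)

```text
time_s: 12.82
position: [0.6424, 0.1464, 0.1671]
tool_rot: [[-0.999, 0.051, 0.0], [0.051, 0.999, 0.0], [-0.0, 0.0, -1.0]]
wrist_force: [0.4, 0.1, -0.3]
gripper_width: 0.0303
gripper_force: 0.0
```

```bash
python3 go.py .642 .146 .167 177
```

```text
at [0.6424 0.1464 0.1671] th 177.05 w 0.0303 gf 0.0 t 12.82 F [ 0.4  0.1 -0.3] q6 -81.7 tilt [0. 0.]
shift [0.0004, -0.0004, 0.0001] turn 0.0  dist 0.001
```

Exactly there. I'll close, then lift slowly and watch the width.

>>> play_rows(plan=[[[0,0,0],0,0],[[0,0,0],0,0],[[0,0,0],0,0],[[0,0,0],0,0],[[0,0,0],0,0]])

```text
time_s: 13.45
position: [0.6425, 0.1467, 0.1672]
tool_rot: [[-0.999, 0.051, 0.0], [0.051, 0.999, 0.0], [-0.0, 0.001, -1.0]]
wrist_force: [-0.9, 2.1, 2.4]
gripper_width: 0.0105
gripper_force: 78.2
```

>>> play_rows(plan=[[[0,0,-0.004],0,0],[[0,0,-0.01],0,0],[[0,0,-0.018],0,0],[[0,0,-0.026],0,0],[[0,0,-0.032],0,0],[[0,0,-0.032],0,0]])

```text
time_s: 14.2
position: [0.6415, 0.1462, 0.1941]
tool_rot: [[-0.999, 0.052, -0.003], [0.052, 0.999, -0.0], [0.003, -0.0, -1.0]]
wrist_force: [5.9, 0.6, -19.9]
gripper_width: 0.0101
gripper_force: 79.6
```

```bash
python3 go.py; python3 look.py d6 side 110 170 220 290 top 180 130 240 190
```

```text
at [0.6415 0.1462 0.1941] th 177.04 w 0.0101 gf 79.6 t 14.20 F [  5.9   0.6 -19.9] q6 -81.7 tilt [-0.003 -0.   ]
(480, 440, 3)
(480, 480, 3)
```

View pics/d6.png

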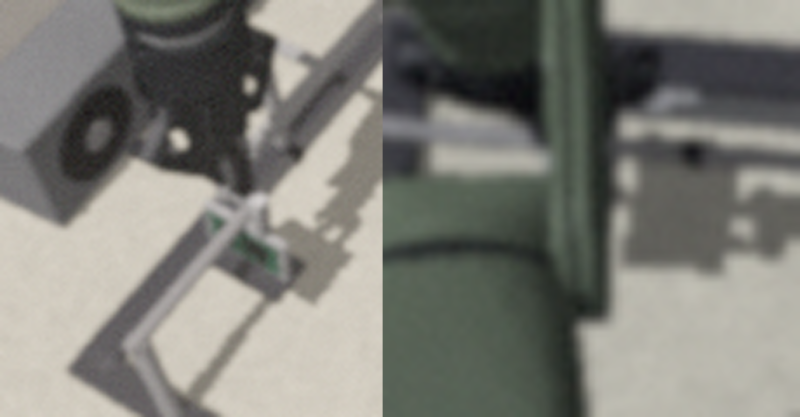

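The force reading (Fz −20 N) and the picture explain the slip: after 26 mm of lift, the board meets the rail from below. The carrier has to come off sideways, so I'll set the lift to 18 mm and then go back in −x.

>>> play_rows(plan=[[[0,0,0.014],0,0],[[0,0,0.014],0,0],[[0,0,0.014],0,0],[[0.01,0,0.014],0,0],[[0.025,0,0.014],0,0],[[0.045,0,0.014],0,0],[[0.065,0,0.014],0,0],[[0.09,0,0.014],0,0]])

```text
time_s: 15.3
position: [0.5517, 0.1511, 0.1859]
tool_rot: [[-0.999, 0.052, 0.001], [0.052, 0.999, 0.0], [-0.001, 0.0, -1.0]]
wrist_force: [-0.1, 0.3, -3.0]
gripper_width: 0.0106
gripper_force: 82.3
```

```bash
python3 go.py .41 .142 .185 186 .41 .142 .131 186
```

```text
at [0.5517 0.1511 0.1859] th 177.04 w 0.0106 gf 82.3 t 15.30 F [-0.1  0.3 -3. ] q6 -80.4 tilt [0.001 0.   ]
shift [0.1411, -0.0164, 0.0009] turn -9.0  dist 0.142
shift [-0.0000, 0.0000, 0.0540] turn 0.0  dist 0.054
```

>>> play_rows(plan=[[[0.03,-0.004,0],-3,0],[[0.07,-0.01,0],-9,0],[[0.11,-0.0164,0],-9,0],[[0.135,-0.0164,0],-9,0],[[0.142,-0.0164,0],-9,0],[[0.142,-0.0164,0.02],-9,0],[[0.142,-0.0164,0.04],-9,0],[[0.142,-0.0164,0.048],-9,0]])

```text
time_s: 16.3
position: [0.4098, 0.1419, 0.1364]
tool_rot: [[-0.994, -0.105, -0.001], [-0.105, 0.994, -0.0], [0.001, -0.0, -1.0]]
wrist_force: [-0.8, 0.8, -2.5]
gripper_width: 0.0102
gripper_force: 82.2
```

>>> play_rows(plan=[[[0,0,0],0,0],[[0,0,0],0,0],[[0,0,0.004],0,0],[[0,0,0.008],0,0],[[0,0,0.0085],0,0],[[0,0,0.0085],0,0]])

```text
time_s: 17.05
position: [0.4139, 0.1428, 0.1327]
tool_rot: [[-0.994, -0.105, 0.009], [-0.105, 0.994, 0.002], [-0.009, 0.001, -1.0]]
wrist_force: [0.2, 0.0, 13.4]
gripper_width: 0.01
gripper_force: 85.1
```

```bash
python3 go.py .41 .142 .129 186; python3 look.py d7 side 210 240 310 330 top 180 190 240 245; python3 - <<'E'
from h import *
for n,b in(('top',(185,192,232,245)),('side',(220,255,300,322))):
    f=grab_frame(n);a=f['image'];print(n,proj(f,[[.41,.142,.002],[.41,.142,.0]]))
E
```

```text
at [0.4139 0.1428 0.1327] th -173.95 w 0.0100 gf 85.1 t 17.05 F [ 0.2  0.  13.4] q6 -88.4 tilt [0.009 0.002]
shift [0.0040, -0.0003, 0.0037] turn 0.0  dist 0.005
(480, 533, 3)
(480, 523, 3)
top [[208.08234604 216.9462503 ]
 [208.14239296 217.00201684]]
side [[258.47602942 289.70963583]
 [258.4659083  290.01253098]]
```

View pics/d7.png

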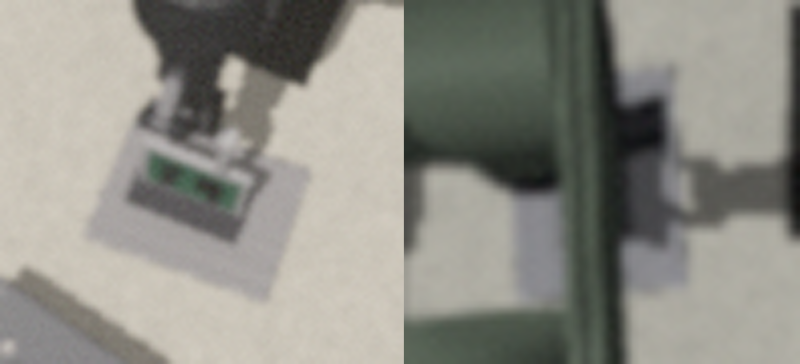

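The carrier stands on the tray at side crop (181,222), about 5 mm off in x. I'll nudge it over, set it down softly and release.

>>> play_rows(plan=[[[0,0,-0.008],0,0],[[0.004,0,-0.009],0,0],[[0.004,0,-0.009],0,0],[[0.004,0,-0.009],0,0],[[0.004,0,-0.006],0,0],[[0.004,0,-0.0035],0,0],[[0.004,0,-0.0035],0,0],[[0.004,0,-0.0035],0,0]])

```text
time_s: 18.25
position: [0.4066, 0.1416, 0.1327]
tool_rot: [[-0.994, -0.105, 0.001], [-0.105, 0.994, 0.0], [-0.001, 0.0, -1.0]]
wrist_force: [-0.8, -0.6, 5.6]
gripper_width: 0.0105
gripper_force: 83.7
```

>>> play_rows(plan=[[[0,0,0],0,0.04],[[0,0,0],0,0.05],[[0,0,0],0,0.05],[[0,0,-0.03],0,0.05],[[0,0,-0.07],0,0.05],[[0,0,-0.12],0,0.05],[[0,0,-0.12],0,0.05]])

```text
time_s: 19.12
position: [0.409, 0.142, 0.2566]
tool_rot: [[-0.994, -0.105, 0.01], [-0.105, 0.994, 0.001], [-0.01, 0.0, -1.0]]
wrist_force: [0.2, -0.3, -0.3]
gripper_width: 0.0498
gripper_force: 0.0
```

```bash
python3 go.py .4625 -.010 .24 180 .4625 -.01 .131 180
```

```text
at [0.409  0.142  0.2566] th -173.94 w 0.0498 gf 0.0 t 19.12 F [ 0.2 -0.3 -0.3] q6 -88.4 tilt [0.01  0.001]
shift [-0.0372, -0.1568, 0.0166] turn 6.1  dist 0.162
shift [0.0000, 0.0000, 0.1090] turn 0.0  dist 0.109
```

>>> play_rows(plan=[[[-0.014,-0.05,0],2,0.05],[[-0.028,-0.105,0.01],6.1,0.05],[[-0.0406,-0.145,0.02],6.1,0.05],[[-0.0406,-0.157,0.03],6.1,0.05],[[-0.0406,-0.157,0.05],6.1,0.05],[[-0.0406,-0.157,0.06],6.1,0.05],[[-0.0406,-0.157,0.06],6.1,0.05],[[-0.0406,-0.157,0.06],6.1,0.05]])

```text
time_s: 20.12
position: [0.463, -0.0098, 0.1924]
tool_rot: [[-1.0, -0.0, 0.001], [-0.0, 1.0, -0.0], [-0.001, -0.0, -1.0]]
wrist_force: [0.0, 0.3, 0.9]
gripper_width: 0.0498
gripper_force: 0.0
```

```bash
cat > car.py <<'E'
from h import *
f=grab_frame('side'); a=f['image'].astype(float).mean(2)
def bl(box,thr,amin):
    x0,y0,x1,y1=box; m=np.zeros(a.shape,np.uint8); m[y0:y1,x0:x1]=a[y0:y1,x0:x1]>thr
    n,l,s,_=cv2.connectedComponentsWithStats(m)
    for i in range(1,n):
        if amin<=s[i,4]<60:
            v,u=np.nonzero(l==i); w=a[v,u]-100; q=[(u*w).sum()/w.sum(),(v*w).sum()/w.sum()]; print(s[i,4],np.round(q,1),np.round(onz(f,[q],.105)[0,:2],4))
bl((255,168,312,245),135,8)
E
python3 car.py; python3 go.py .4625 -.010 .131 180;  python3 look.py e1 side 230 160 330 270 side 210 240 310 330
```

```text
30 [256.1 177.7] [ 0.5591 -0.1393]
13 [304.2 193.5] [ 0.4038 -0.1485]
32 [291.9 204.4] [ 0.4204 -0.0941]
24 [261.2 219. ] [ 0.4772 -0.0078]
at [ 0.4632 -0.01    0.1927] th 180.00 w 0.0502 gf 0.0 t 20.18 F [0.1 0.2 0.1] q6 -102.0 tilt [ 0.001 -0.   ]
shift [0.0007, -0.0000, 0.0617] turn -0.0  dist 0.062
(480, 436, 3)
(480, 533, 3)
```

View pics/e1.png

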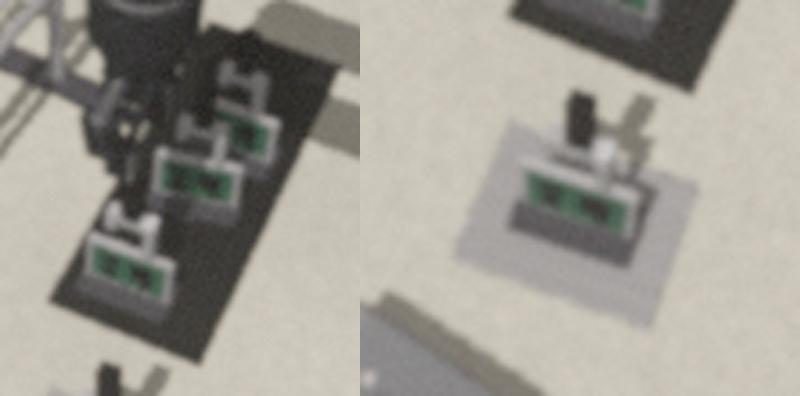

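The left crop shows the gripper over the first carrier, with all three unmoved. The right crop shows the dry carrier standing mid-tray. I'll grasp the first carrier.

>>> play_rows(plan=[[[0,0,0.03],0,0.05],[[0,0,0.055],0,0.05],[[0,0,0.062],0,0.05],[[0,0,0.062],0,0.05],[[0,0,0.062],0,0.025],[[0,0,0.062],0,0.0],[[0,0,0.062],0,0.0],[[0,0,0.062],0,0.0]], force=80)

```text
time_s: 21.28
position: [0.4638, -0.0103, 0.131]
tool_rot: [[-1.0, 0.001, 0.002], [0.001, 1.0, -0.0], [-0.002, -0.0, -1.0]]
wrist_force: [0.5, 1.4, 4.2]
gripper_width: 0.0109
gripper_force: 79.0
```

```bash
python3 go.py
```

```text
at [ 0.4638 -0.0103  0.131 ] th 179.94 w 0.0109 gf 79.0 t 21.27 F [0.5 1.4 4.2] q6 -102.0 tilt [ 0.002 -0.   ]
```

>>> play_rows(plan=[[[0,0,-0.03],0,0],[[-0.02,0.0,-0.056],0,0],[[-0.06,0.03,-0.056],1,0],[[-0.085,0.075,-0.056],3,0],[[-0.091,0.12,-0.056],3,0],[[-0.091,0.165,-0.056],3,0],[[-0.091,0.188,-0.056],3,0],[[-0.091,0.191,-0.056],3,0]])

```text
time_s: 22.28
position: [0.5526, 0.1817, 0.1843]
tool_rot: [[-0.999, 0.05, -0.003], [0.051, 0.999, -0.001], [0.003, -0.001, -1.0]]
wrist_force: [-0.3, -0.4, -3.1]
gripper_width: 0.0106
gripper_force: 78.4
```

>>> play_rows(plan=[[[0,0,0],0,0],[[0,0,0],0,0],[[0,0,0],0,0],[[0,0,0],0,0]])

```text
time_s: 22.78
position: [0.5541, 0.18, 0.186]
tool_rot: [[-0.999, 0.054, 0.0], [0.054, 0.999, -0.0], [-0.0, -0.0, -1.0]]
wrist_force: [-0.7, -0.3, -3.4]
gripper_width: 0.0105
gripper_force: 78.4
```

```bash
python3 go.py .644 .1815 .186 177; python3 car.py
```

```text
at [0.5541 0.18   0.186 ] th 176.89 w 0.0105 gf 78.4 t 22.77 F [-0.7 -0.3 -3.4] q6 -77.4 tilt [ 0. -0.]
shift [-0.0897, 0.0064, 0.0000] turn -0.1  dist 0.090
52 [273.5 184.5] [ 0.5   -0.139]
17 [300.7 182.8] [ 0.429  -0.1829]
```

>>> play_rows(plan=[[[-0.025,0.001,0],0,0],[[-0.05,0.003,0],0,0],[[-0.07,0.004,0],0,0],[[-0.085,0.005,0],0,0],[[-0.09,0.006,0],0,0],[[-0.09,0.006,0],0,0],[[-0.09,0.006,0],0,0],[[-0.09,0.006,0],0,0]])

```text
time_s: 23.82
position: [0.6436, 0.1819, 0.186]
tool_rot: [[-0.999, 0.053, -0.0], [0.053, 0.999, 0.0], [0.0, 0.0, -1.0]]
wrist_force: [-0.7, 0.3, -2.3]
gripper_width: 0.0108
gripper_force: 78.4
```

>>> play_rows(plan=[[[-0.003,0,0],0,0],[[-0.006,0,0],0,0],[[-0.009,0,0],0,0],[[-0.009,0,0],0,0],[[-0.009,0,0],0,0]])

```text
time_s: 24.45
position: [0.6529, 0.1813, 0.1857]
tool_rot: [[-0.999, 0.053, -0.001], [0.053, 0.999, -0.0], [0.001, -0.0, -1.0]]
wrist_force: [-0.5, 0.0, -2.8]
gripper_width: 0.0101
gripper_force: 78.5
```

```bash
python3 go.py
```

```text
at [0.6529 0.1813 0.1857] th 176.95 w 0.0101 gf 78.5 t 24.45 F [-0.5  0.  -2.8] q6 -78.7 tilt [-0.001 -0.   ]
```

>>> play_rows(plan=[[[-0.003,0,0],0,0],[[-0.005,0,0],0,0],[[-0.005,0,0],0,0],[[-0.005,0,0],0,0]])

```text
time_s: 24.95
position: [0.655, 0.1814, 0.1851]
tool_rot: [[-0.999, 0.053, -0.008], [0.053, 0.999, -0.0], [0.008, -0.001, -1.0]]
wrist_force: [-7.5, 0.1, 0.8]
gripper_width: 0.0106
gripper_force: 78.9
```

```bash
python3 go.py
```

```text
at [0.655  0.1814 0.1851] th 176.97 w 0.0106 gf 78.9 t 24.95 F [-7.5  0.1  0.8] q6 -78.8 tilt [-0.008 -0.   ]
```

Contact with the rail came at x≈0.6545, so the centred position is x≈0.6485. I'll back off and lower to just above resting.

>>> play_rows(plan=[[[0.006,0,0],0,0],[[0.0095,0,0],0,0],[[0.0095,0,0.004],0,0],[[0.0095,0,0.01],0,0],[[0.0095,0,0.015],0,0],[[0.0095,0,0.016],0,0],[[0.0095,0,0.016],0,0],[[0.0095,0,0.016],0,0]])

```text
time_s: 25.95
position: [0.6488, 0.1816, 0.1701]
tool_rot: [[-0.999, 0.053, 0.0], [0.053, 0.999, 0.0], [-0.0, 0.0, -1.0]]
wrist_force: [-0.2, -0.7, -2.9]
gripper_width: 0.0104
gripper_force: 78.4
```

```bash
python3 go.py .6303 -.1135 .170 177
```

```text
at [0.6488 0.1816 0.1701] th 176.94 w 0.0104 gf 78.4 t 25.95 F [-0.2 -0.7 -2.9] q6 -78.7 tilt [0. 0.]
shift [0.0028, -0.2956, 0.0001] turn -0.1  dist 0.296
```

>>> play_rows(plan=[[[0,-0.015,0],0,0],[[0,-0.04,0],0,0],[[0,-0.065,0],0,0],[[0,-0.09,0],0,0],[[0,-0.115,0],0,0],[[0,-0.135,0],0,0],[[0,-0.145,0],0,0],[[0,-0.145,0],0,0]])

```text
time_s: 26.95
position: [0.6402, 0.0355, 0.1696]
tool_rot: [[-0.999, 0.055, -0.002], [0.055, 0.999, -0.001], [0.002, -0.001, -1.0]]
wrist_force: [-1.9, -1.9, -2.7]
gripper_width: 0.011
gripper_force: 78.5
```

```bash
python3 go.py
```

```text
at [0.6402 0.0355 0.1696] th 176.87 w 0.0110 gf 78.5 t 26.95 F [-1.9 -1.9 -2.7] q6 -91.4 tilt [-0.002 -0.001]
```

>>> play_rows(plan=[[[0,-0.015,0],0,0],[[0,-0.04,0],0,0],[[0,-0.065,0],0,0],[[0,-0.09,0],0,0],[[0,-0.115,0],0,0],[[0,-0.138,0],0,0],[[0,-0.15,0],0,0],[[0,-0.15,0],0,0]])

```text
time_s: 27.95
position: [0.6311, -0.1146, 0.1689]
tool_rot: [[-0.999, 0.054, -0.005], [0.054, 0.999, -0.001], [0.005, -0.002, -1.0]]
wrist_force: [-6.0, -1.3, -3.7]
gripper_width: 0.0107
gripper_force: 78.4
```

```bash
python3 go.py
```

```text
at [ 0.6311 -0.1146  0.1689] th 176.92 w 0.0107 gf 78.4 t 27.95 F [-6.  -1.3 -3.7] q6 -104.8 tilt [-0.005 -0.001]
```

>>> play_rows(plan=[[[0.003,0,0],0,0],[[0.0045,0,0],0,0],[[0.0045,0,0.002],0,0],[[0.0045,0,0.003],0,0],[[0.0045,0,0.003],0,0],[[0.0045,0,0.003],0,0]])

```text
time_s: 28.7
position: [0.6294, -0.1128, 0.1687]
tool_rot: [[-0.999, 0.053, 0.003], [0.053, 0.999, -0.001], [-0.003, -0.0, -1.0]]
wrist_force: [-0.8, 0.5, 5.1]
gripper_width: 0.0108
gripper_force: 79.7
```

```bash
python3 go.py
```

```text
at [ 0.6294 -0.1128  0.1687] th 176.96 w 0.0108 gf 79.7 t 28.70 F [-0.8  0.5  5.1] q6 -104.9 tilt [ 0.003 -0.001]
```

>>> play_rows(plan=[[[0,0,0],0,0.03],[[0,0,0],0,0.036],[[0,0,0],0,0.036],[[0,0,-0.02],0,0.036],[[0,0,-0.06],0,0.036],[[0,0,-0.09],0,0.04],[[0.04,0,-0.095],0,0.04],[[0.06,0,-0.095],0,0.04]])

```text
time_s: 29.7
position: [0.5683, -0.1098, 0.2649]
tool_rot: [[-0.999, 0.053, 0.004], [0.053, 0.999, -0.001], [-0.004, -0.001, -1.0]]
wrist_force: [0.9, -0.5, 0.1]
gripper_width: 0.04
gripper_force: 0.0
```

```bash
cat > car2.py <<'E'
from h import *
import sys
f=grab_frame('side'); a=f['image'].astype(float).mean(2)
k,g=f['image'],None
# boards: green pixels -> components
im=f['image'].astype(int); m=((im[:,:,1]-im[:,:,0]>12)&(im[:,:,1]-im[:,:,2]>5)).astype(np.uint8); m[:,340:]=0
n,l,s,c=cv2.connectedComponentsWithStats(cv2.morphologyEx(m,cv2.MORPH_CLOSE,np.ones((3,3))))
for i in range(1,n):
    if s[i,4]>25: print('green',s[i],np.round(c[i],1),np.round(onz(f,[c[i]],.037)[0,:2],4),np.round(onz(f,[c[i]],.075)[0,:2],4))
f=grab_frame('top'); a=f['image'].astype(float).mean(2); m=np.zeros(a.shape,np.uint8); m[190:222,235:318]=a[190:222,235:318]>90
n,l,s,_=cv2.connectedComponentsWithStats(m)
for i in range(1,n):
    if 6<=s[i,4]<60:
        v,u=np.nonzero(l==i); w=a[v,u]-60; q=[(u*w).sum()/w.sum(),(v*w).sum()/w.sum()]; print('top',s[i,4],np.round(q,1),np.round(onz(f,[q],.11)[0,:2],4))
E
python3 car2.py; python3 car.py; python3 go.py .449 -.1175 .20 192
```

```text
green [230 179  11  12  47] [235.3 184.5] [ 0.6331 -0.1361] [ 0.6163 -0.1082]
green [294 193  10  10  48] [299.6 197.6] [ 0.4242 -0.1812] [ 0.4164 -0.1514]
green [275 205  20  11 121] [283.6 209.8] [ 0.4502 -0.1138] [ 0.4412 -0.0869]
green [255 282   7   8  36] [257.8 285.6] [0.4102 0.1465] [0.403  0.1622]
top 27 [235.6 194.8] [0.4822 0.0318]
top 11 [276.5 192.6] [ 0.494  -0.1179]
top 34 [300.9 190. ] [ 0.5056 -0.2069]
top 14 [294.4 201.9] [ 0.4608 -0.1837]
top 27 [277.4 210.6] [ 0.4275 -0.122 ]
top 28 [294.2 213.5] [ 0.4184 -0.1835]
38 [306.5 169.8] [ 0.433  -0.2412]
18 [292.9 179.1] [ 0.4559 -0.1857]
27 [301.5 182.5] [ 0.4273 -0.1849]
34 [298.3 191. ] [ 0.4233 -0.1495]
20 [281.3 194.1] [ 0.4636 -0.1154]
27 [290.7 196.3] [ 0.4356 -0.1203]
54 [284.6 204.1] [ 0.4399 -0.0856]
at [ 0.5687 -0.1097  0.2637] th 176.93 w 0.0401 gf 0.0 t 29.85 F [ 0.6 -0.8  1.4] q6 -106.4 tilt [ 0.003 -0.001]
shift [0.1191, -0.0142, 0.0637] turn -15.1  dist 0.136
```

>>> play_rows(plan=[[[0.04,-0.005,0.01],-5,0.04],[[0.08,-0.01,0.03],-15,0.04],[[0.11,-0.014,0.05],-15,0.04],[[0.121,-0.014,0.062],-15,0.04],[[0.121,-0.014,0.062],-15,0.04],[[0.121,-0.014,0.062],-15,0.04],[[0.121,-0.014,0.062],-15,0.04],[[0.121,-0.014,0.062],-15,0.04]])

```text
time_s: 30.85
position: [0.4477, -0.1173, 0.2004]
tool_rot: [[-0.978, -0.207, 0.001], [-0.207, 0.978, -0.0], [-0.001, -0.001, -1.0]]
wrist_force: [0.9, -0.8, -0.0]
gripper_width: 0.0399
gripper_force: 0.0
```

```bash
python3 go.py .447 -.1175 .130 192
```

```text
at [ 0.4477 -0.1173  0.2004] th -168.03 w 0.0399 gf 0.0 t 30.85 F [ 0.9 -0.8 -0. ] q6 -127.4 tilt [ 0.001 -0.   ]
shift [0.0008, -0.0001, 0.0704] turn -0.0  dist 0.070
```

>>> play_rows(plan=[[[0,0,0.03],0,0.04],[[0,0,0.06],0,0.04],[[0,0,0.07],0,0.04],[[0,0,0.07],0,0.04],[[0,0,0.07],0,0.02],[[0,0,0.07],0,0.0],[[0,0,0.07],0,0.0],[[0,0,0.07],0,0.0]])

```text
time_s: 31.85
position: [0.4483, -0.1176, 0.1314]
tool_rot: [[-0.978, -0.207, 0.003], [-0.207, 0.978, -0.001], [-0.003, -0.002, -1.0]]
wrist_force: [0.6, 0.3, 5.4]
gripper_width: 0.0107
gripper_force: 79.1
```

```bash
python3 go.py .447 -.1175 .186 177 .554 -.02 .186 177 .557 .1815 .186 177; python3 car2.py | grep green
```

```text
at [ 0.4483 -0.1176  0.1314] th -168.05 w 0.0107 gf 79.1 t 31.85 F [0.6 0.3 5.4] q6 -127.4 tilt [ 0.003 -0.001]
shift [0.0013, 0.0004, -0.0546] turn 14.9  dist 0.055
shift [-0.1018, 0.1030, -0.0000] turn 0.0  dist 0.145
shift [0.0075, 0.2014, -0.0000] turn 0.0  dist 0.202
green [299 194   6   9  30] [301.6 197.9] [ 0.418  -0.1829] [ 0.4104 -0.1531]
green [275 205  20  11 127] [283.8 209.8] [ 0.4497 -0.1138] [ 0.4408 -0.0869]
green [255 282   8   8  41] [257.8 285.4] [0.4107 0.1461] [0.4034 0.1617]
green [266 286   5   7  26] [267.6 288.6] [0.3834 0.1424] [0.3773 0.1582]
```

>>> play_rows(plan=[[[0,0,-0.02],0,0],[[0,0,-0.0556],0,0],[[-0.03,0.018,-0.0556],3,0],[[-0.075,0.044,-0.0556],8,0],[[-0.115,0.068,-0.0556],15,0],[[-0.135,0.115,-0.0556],15,0],[[-0.145,0.17,-0.0556],15,0],[[-0.156,0.22,-0.0556],15,0]])

```text
time_s: 32.95
position: [0.5527, 0.132, 0.1839]
tool_rot: [[-0.999, 0.053, -0.003], [0.053, 0.999, -0.0], [0.003, -0.001, -1.0]]
wrist_force: [0.8, 0.7, -2.5]
gripper_width: 0.0105
gripper_force: 78.2
```

```bash
python3 go.py .554 .1815 .186 177
```

```text
at [0.5527 0.132  0.1839] th 176.95 w 0.0105 gf 78.2 t 32.95 F [ 0.8  0.7 -2.5] q6 -82.2 tilt [-0.003 -0.   ]
shift [0.0013, 0.0495, -0.0021] turn -0.0  dist 0.050
```

>>> play_rows(plan=[[[0,0.03,0],0,0],[[0,0.05,0],0,0],[[0,0.05,0],0,0],[[0,0.05,0],0,0],[[-0.015,0.05,0],0,0],[[-0.035,0.05,0],0,0],[[-0.06,0.05,0],0,0],[[-0.08,0.05,0],0,0]])

```text
time_s: 33.95
position: [0.6388, 0.1745, 0.1856]
tool_rot: [[-0.998, 0.055, 0.001], [0.055, 0.998, -0.0], [-0.001, -0.0, -1.0]]
wrist_force: [0.8, 0.2, -3.0]
gripper_width: 0.0106
gripper_force: 78.3
```

>>> play_rows(plan=[[[-0.006,0,0],0,0],[[-0.011,0,0],0,0],[[-0.014,0,0],0,0],[[-0.017,0,0],0,0],[[-0.018,0,0],0,0],[[-0.018,0,0],0,0],[[-0.018,0,0],0,0]])

```text
time_s: 34.83
position: [0.6514, 0.1752, 0.185]
tool_rot: [[-0.999, 0.053, -0.007], [0.053, 0.999, -0.001], [0.007, -0.001, -1.0]]
wrist_force: [-7.2, -1.6, 0.4]
gripper_width: 0.0108
gripper_force: 78.8
```

```bash
python3 go.py
```

```text
at [0.6514 0.1752 0.185 ] th 176.99 w 0.0108 gf 78.8 t 34.83 F [-7.2 -1.6  0.4] q6 -79.3 tilt [-0.007 -0.001]
```

>>> play_rows(plan=[[[0.008,0,0],0,0],[[0.0118,0,0],0,0],[[0.0118,0,0.004],0,0],[[0.0118,0,0.01],0,0],[[0.0118,0,0.015],0,0],[[0.0118,0,0.016],0,0],[[0.0118,0,0.016],0,0],[[0.0118,0,0.016],0,0]])

```text
time_s: 35.83
position: [0.6428, 0.1757, 0.1695]
tool_rot: [[-0.999, 0.053, 0.0], [0.053, 0.999, -0.0], [-0.0, -0.0, -1.0]]
wrist_force: [-0.3, 0.1, -2.0]
gripper_width: 0.0106
gripper_force: 78.9
```

```bash
python3 go.py .6291 -.0435 .170 177
```

```text
at [0.6428 0.1757 0.1695] th 176.95 w 0.0106 gf 78.9 t 35.83 F [-0.3  0.1 -2. ] q6 -79.1 tilt [ 0. -0.]
shift [0.0020, -0.2196, -0.0005] turn -0.1  dist 0.220
```

>>> play_rows(plan=[[[0,-0.015,0],0,0],[[0,-0.04,0],0,0],[[0.001,-0.07,0],0,0],[[0.001,-0.1,0],0,0],[[0.002,-0.13,0],0,0],[[0.002,-0.16,0],0,0],[[0.0025,-0.185,0],0,0],[[0.0028,-0.2,0],0,0]])

```text
time_s: 36.83
position: [0.6291, -0.0259, 0.1695]
tool_rot: [[-0.998, 0.055, 0.0], [0.055, 0.998, -0.0], [-0.0, -0.0, -1.0]]
wrist_force: [0.6, 0.9, -1.7]
gripper_width: 0.0106
gripper_force: 78.5
```

```bash
python3 go.py .6291 -.0435 .170 177
```

```text
at [ 0.6291 -0.0259  0.1695] th 176.84 w 0.0106 gf 78.5 t 36.83 F [ 0.6  0.9 -1.7] q6 -97.1 tilt [ 0. -0.]
shift [-0.0010, -0.0176, -0.0005] turn -0.2  dist 0.018
```

>>> play_rows(plan=[[[0,-0.012,0],0,0],[[0,-0.018,0],0,0],[[0,-0.018,0],0,0],[[0,-0.018,0.002],0,0],[[0,-0.018,0.003],0,0],[[0,-0.018,0.003],0,0],[[0,-0.018,0.003],0,0]])

```text
time_s: 37.7
position: [0.6287, -0.0418, 0.1693]
tool_rot: [[-0.999, 0.052, 0.001], [0.052, 0.999, -0.002], [-0.001, -0.002, -1.0]]
wrist_force: [-4.1, -0.8, 7.7]
gripper_width: 0.0108
gripper_force: 80.0
```

```bash
python3 go.py; python3 car2.py | grep green
```

```text
at [ 0.6287 -0.0418  0.1693] th 177.02 w 0.0108 gf 80.0 t 37.70 F [-4.1 -0.8  7.7] q6 -98.6 tilt [ 0.001 -0.002]
green [237 182   5   9  26] [239.  185.7] [ 0.6199 -0.1371] [ 0.6036 -0.1092]
green [286 190  19  13 131] [294.6 195.8] [ 0.4413 -0.1809] [ 0.4327 -0.1511]
green [219 196  11  11  52] [224.7 200.8] [ 0.6303 -0.0616] [ 0.6135 -0.037 ]
green [249 280  14  10  61] [255.2 284.4] [0.418  0.1464] [0.4104 0.162 ]
green [265 285   5   8  26] [267.4 288.5] [0.384  0.1424] [0.3778 0.1582]
```

>>> play_rows(plan=[[[0,0,0],0,0.03],[[0,0,0],0,0.036],[[0,0,0],0,0.036],[[0,0,-0.02],0,0.036],[[0,0,-0.06],0,0.036],[[0,0,-0.09],0,0.04],[[0.04,-0.02,-0.09],0,0.045],[[0.08,-0.06,-0.09],-3,0.045]])

```text
time_s: 38.8
position: [0.5455, -0.0973, 0.2589]
tool_rot: [[-1.0, -0.003, 0.004], [-0.003, 1.0, -0.001], [-0.004, -0.001, -1.0]]
wrist_force: [0.4, -0.7, 0.3]
gripper_width: 0.045
gripper_force: 0.0
```

```bash
python3 car2.py; python3 car.py; python3 go.py .439 -.1845 .20 180
```

```text
green [235 181   7  10  28] [239.1 185.6] [ 0.62   -0.1377] [ 0.6037 -0.1098]
green [286 189  18  14 117] [294.9 195.6] [ 0.4408 -0.1818] [ 0.4322 -0.152 ]
green [217 195  12  12  54] [222.8 200. ] [ 0.6373 -0.0617] [ 0.6203 -0.037 ]
green [255 282   7   8  41] [257.8 285.5] [0.4105 0.1462] [0.4033 0.1618]
top 6 [235.3 191. ] [0.4961 0.0334]
top 26 [267.  190.1] [ 0.5023 -0.0826]
top 21 [294. 190.] [ 0.505  -0.1816]
top 13 [272.9 201.1] [ 0.4622 -0.1052]
top 14 [294.4 201.9] [ 0.4608 -0.1836]
top 28 [294.3 213.5] [ 0.4185 -0.1835]
26 [305.5 169.7] [ 0.436  -0.2402]
17 [292.8 179.1] [ 0.4562 -0.1859]
at [ 0.5442 -0.0987  0.258 ] th 179.76 w 0.0451 gf 0.0 t 38.95 F [ 0.3 -0.6  0.3] q6 -109.0 tilt [ 0.002 -0.001]
shift [0.1049, -0.0862, 0.0580] turn -0.2  dist 0.148
```

>>> play_rows(plan=[[[0.04,-0.03,0.01],0,0.045],[[0.08,-0.06,0.03],0,0.045],[[0.1,-0.08,0.05],0,0.045],[[0.106,-0.085,0.056],0,0.045],[[0.106,-0.085,0.056],0,0.045],[[0.106,-0.085,0.056],0,0.045],[[0.106,-0.085,0.056],0,0.045]])

```text
time_s: 39.83
position: [0.4404, -0.1821, 0.2014]
tool_rot: [[-1.0, -0.0, 0.002], [-0.0, 1.0, -0.001], [-0.002, -0.001, -1.0]]
wrist_force: [0.3, -0.4, 0.7]
gripper_width: 0.045
gripper_force: 0.0
```

```bash
python3 go.py .438 -.1845 .13 180
```

```text
at [ 0.4404 -0.1821  0.2014] th -179.97 w 0.0450 gf 0.0 t 39.83 F [ 0.3 -0.4  0.7] q6 -122.9 tilt [ 0.002 -0.001]
shift [0.0024, -0.0024, 0.0714] turn 0.0  dist 0.071
```

>>> play_rows(plan=[[[0.001,-0.002,0.03],0,0.045],[[0.001,-0.002,0.06],0,0.045],[[0.001,-0.002,0.0705],0,0.045],[[0.001,-0.002,0.0705],0,0.045],[[0.001,-0.002,0.0705],0,0.02],[[0.001,-0.002,0.0705],0,0.0],[[0.001,-0.002,0.0705],0,0.0],[[0.001,-0.002,0.0705],0,0.0]])

```text
time_s: 40.83
position: [0.4383, -0.1845, 0.1304]
tool_rot: [[-1.0, 0.001, 0.001], [0.001, 1.0, -0.0], [-0.001, -0.0, -1.0]]
wrist_force: [-0.1, -0.1, 0.6]
gripper_width: -0.0
gripper_force: 0.0
```

```bash
python3 go.py .554 -.02 .186 177  .554 .1815 .186 177
```

```text
at [ 0.4383 -0.1845  0.1304] th 179.94 w -0.0000 gf 0.0 t 40.83 F [-0.1 -0.1  0.6] q6 -123.2 tilt [ 0.001 -0.   ]
shift [-0.1155, 0.1646, -0.0556] turn 2.9  dist 0.209
shift [0.0105, 0.2012, -0.0000] turn 0.0  dist 0.201
```

The fingers closed on nothing, so this carrier may have been knocked. I'll open, lift and measure again.

>>> play_rows(plan=[[[0,0,0],0,0.0],[[0,0,-0.04],0,0.0],[[0,0,-0.1],0,0.02],[[0.0,0.06,-0.13],0,0.045],[[0.0,0.12,-0.13],0,0.045],[[0.0,0.16,-0.13],0,0.045],[[0.0,0.16,-0.13],0,0.045]])

```text
time_s: 41.7
position: [0.438, -0.022, 0.2601]
tool_rot: [[-1.0, -0.004, 0.0], [-0.004, 1.0, 0.0], [-0.0, 0.0, -1.0]]
wrist_force: [-0.1, -0.2, -0.3]
gripper_width: 0.0448
gripper_force: 0.0
```

```bash
python3 car2.py; python3 car.py; python3 go.py; python3 - <<'E'
from h import *
f=snap('side','e2'); f=snap('top','e2t')
E
```

```text
green [292 177  11  11  54] [296.6 182.3] [ 0.4574 -0.2365] [ 0.4481 -0.2043]
green [229 179  12  12  51] [235.2 184. ] [ 0.6343 -0.1378] [ 0.6174 -0.1099]
green [217 196  12  10  48] [223.7 200. ] [ 0.6348 -0.0632] [ 0.6178 -0.0385]
green [248 280  15  10  60] [255.4 284.3] [0.4177 0.1462] [0.4101 0.1618]
green [264 285   6   8  26] [267.3 288.3] [0.3844 0.1419] [0.3783 0.1577]
top 6 [255.2 190.2] [ 0.5011 -0.0393]
top 48 [294.6 190. ] [ 0.5051 -0.1838]
top 6 [309.4 200. ] [ 0.4691 -0.2385]
at [ 0.4384 -0.025   0.2599] th 179.93 w 0.0448 gf 0.0 t 41.85 F [-0.1 -0.5 -0.1] q6 -104.5 tilt [-0.    -0.001]
```

```bash
python3 - <<'E'
import cv2,numpy as np
t=cv2.imread('pics/e2t.png').mean(2).astype(int); s=cv2.imread('pics/e2.png').astype(int)
print(t[192:222,298:322:1])
print(s.mean(2).astype(int)[160:204:1,280:318])
E
```

```text
[[ 24  25  30  24  27  27  30  27  29  27  27  26  26  31  28  28  25  26
   25  25  28  28  25  27]
 [ 21  22  22  24  26  21  23  25  21  21  23  26  23  23  25  23  24  23
   22  20  22  23  23  22]
 [ 21  23  21  24  23  22  25  24  26  24  29  23  24  21  24  22  22  22
   23  22  22  23  21  22]
 [ 20  27  23  22  23  19  24  28  22  26  25  26  25  20  22  25  25  21
   20  24  24  23  22  24]
 [ 22  24  22  22  23  17  22  25  21  22  25  23  21  24  25  24  26  26
   20  23  25  23  25  23]
 [ 22  20  25  22  24  24  22  24  24  25  29  36  31  26  25  25  23  23
   23  23  24  21  23  25]
 [ 22  22  22  24  23  23  25  26  24  27  46  69  61  39  25  23  24  23
   24  20  22  22  25  22]
 [ 23  21  24  23  24  29  28  28  32  33  71 103  92  58  33  26  26  25
   23  24  22  21  25  25]
 [ 25  22  20  23  26  40  41  42  44  51  83 118 107  73  47  37  24  20
   24  21  18  23  24  21]
 [ 24  22  19  23  32  48  54  53  56  60  78 104 101  78  60  44  22  19
   17  21  19  19  25  24]
 [ 25  24  24  26  34  54  59  58  57  57  62  77  78  69  57  38  19  12
   13  11  19  2
[... 1422 characters left out ...]
1]
 [ 13  12  13  10  19  26  28  26  32  39  58  68  54  37  29  22  14   9
   11  10   8  13   9  10]
 [ 22  20  20  22  23  31  30  30  31  44  60  62  48  33  30  21  15  12
   10  11  14  10  13  10]
 [ 21  23  20  25  32  39  32  32  32  44  51  48  39  34  30  23  11  10
   13   8  10  12  13  11]
 [ 23  22  23  27  34  39  34  27  28  36  37  32  28  25  21  12  16   6
   10  10  11  13  12   7]
 [ 24  25  22  22  24  24  27  22  24  21  20  22  19  15  12  13  10  11
    3  10  11   7   6   4]]
[[ 58  53  45 ... 120 119 117]
 [ 54  51  47 ... 119 120 119]
 [ 54  54  41 ... 122 120 114]
 ...
 [ 53  55  55 ... 186 193 195]
 [ 57  49  50 ... 190 194 194]
 [ 55  56  56 ... 192 193 194]]
```

```bash
python3 - <<'E'
from h import *
f=grab_frame('top')
print(onz(f,[[309.3,200.1],[310.1,210.7],[294.4,201.9],[294.3,213.4]],.11)); print(onz(f,[[308.2,209.6]],.008))
f=grab_frame('side'); a=f['image'].astype(float).mean(2)
m=np.zeros(a.shape,np.uint8); m[155:200,282:316]=a[155:200,282:316]>110
n,l,s,c=cv2.connectedComponentsWithStats(m)
for i in range(1,n):
    if s[i,4]>5: print(s[i],c[i],onz(f,[c[i]],.105))
E
python3 go.py .449 -.237 .2 180
```

```text
[[ 0.46889236 -0.2379683   0.11      ]
 [ 0.42999129 -0.24104804  0.11      ]
 [ 0.46098263 -0.18362975  0.11      ]
 [ 0.4187742  -0.18369413  0.11      ]]
[[ 0.4468965  -0.24492546  0.008     ]]
[291 155  25  19 274] [304.71532847 162.04379562] [[ 0.45054075 -0.27053083  0.105     ]]
[290 173   6  13  30] [291.9        177.43333333] [[ 0.46144584 -0.19075733  0.105     ]]
at [ 0.4384 -0.0254  0.2598] th 179.83 w 0.0452 gf 0.0 t 42.05 F [-0.2 -0.2 -0.4] q6 -104.5 tilt [-0. -0.]
shift [-0.0113, -0.2116, 0.0598] turn -0.2  dist 0.220
```

The carrier was knocked to about (0.447,−0.240), still upright and turned about 4°. I'll go there.

>>> play_rows(plan=[[[0,-0.05,0],0,0.06],[[0,-0.11,0],-2,0.06],[[-0.009,-0.17,0.01],-4.5,0.06],[[-0.009,-0.205,0.03],-4.5,0.06],[[-0.009,-0.2155,0.05],-4.5,0.06],[[-0.009,-0.2155,0.06],-4.5,0.06],[[-0.009,-0.2155,0.06],-4.5,0.06],[[-0.009,-0.2155,0.06],-4.5,0.06]])

```text
time_s: 43.05
position: [0.4476, -0.2396, 0.2009]
tool_rot: [[-0.997, -0.078, 0.001], [-0.078, 0.997, -0.001], [-0.001, -0.001, -1.0]]
wrist_force: [0.6, 0.2, -0.2]
gripper_width: 0.0601
gripper_force: 0.0
```

>>> play_rows(plan=[[[0,0,0.03],0,0.06],[[0,0,0.06],0,0.06],[[0,0,0.07],0,0.06],[[0,0,0.07],0,0.06],[[0,0,0.07],0,0.03],[[0,0,0.07],0,0.0],[[0,0,0.07],0,0.0],[[0,0,0.07],0,0.0]])

```text
time_s: 44.05
position: [0.4479, -0.2405, 0.1312]
tool_rot: [[-0.997, -0.077, 0.002], [-0.077, 0.997, -0.002], [-0.002, -0.002, -1.0]]
wrist_force: [0.3, 1.0, 5.0]
gripper_width: 0.0104
gripper_force: 79.0
```

```bash
python3 go.py .554 .1815 .186 177
```

```text
at [ 0.4479 -0.2405  0.1312] th -175.56 w 0.0104 gf 79.0 t 44.05 F [0.3 1.  5. ] q6 -132.4 tilt [ 0.002 -0.002]
shift [-0.1385, 0.4125, -0.0548] turn 7.4  dist 0.439
```

>>> play_rows(plan=[[[0,0,-0.02],0,0],[[0,0,-0.0557],0,0],[[-0.012,0.035,-0.0557],1,0],[[-0.03,0.09,-0.0557],3,0],[[-0.05,0.145,-0.0557],5,0],[[-0.07,0.2,-0.0557],7.5,0],[[-0.088,0.255,-0.0557],7.5,0],[[-0.107,0.31,-0.0557],7.5,0]])

```text
time_s: 45.05
position: [0.529, 0.0794, 0.1845]
tool_rot: [[-0.999, 0.053, -0.002], [0.053, 0.999, -0.0], [0.002, -0.0, -1.0]]
wrist_force: [0.5, -0.7, -3.2]
gripper_width: 0.0105
gripper_force: 78.3
```

>>> play_rows(plan=[[[-0.012,0.05,0],0,0],[[-0.025,0.085,0],0,0],[[-0.025,0.09,0],0,0],[[-0.025,0.09,0],0,0],[[-0.025,0.09,0],0,0],[[-0.025,0.09,0],0,0]])

```text
time_s: 45.8
position: [0.5593, 0.1649, 0.1856]
tool_rot: [[-0.998, 0.055, -0.0], [0.055, 0.998, -0.0], [0.0, -0.0, -1.0]]
wrist_force: [-0.6, -0.1, -2.9]
gripper_width: 0.0105
gripper_force: 78.5
```

```bash
python3 go.py .64 .178 .186 177
```

```text
at [0.5593 0.1649 0.1856] th 176.85 w 0.0105 gf 78.5 t 45.80 F [-0.6 -0.1 -2.9] q6 -78.9 tilt [-0. -0.]
shift [-0.0799, 0.0175, -0.0004] turn -0.1  dist 0.082
```

>>> play_rows(plan=[[[-0.01,0.012,0],0,0],[[-0.03,0.012,0],0,0],[[-0.055,0.012,0],0,0],[[-0.075,0.012,0],0,0],[[-0.083,0.012,0],0,0],[[-0.087,0.012,0],0,0],[[-0.087,0.012,0],0,0],[[-0.087,0.012,0],0,0]])

```text
time_s: 46.8
position: [0.6464, 0.1736, 0.1857]
tool_rot: [[-0.999, 0.053, -0.001], [0.053, 0.999, 0.0], [0.001, 0.0, -1.0]]
wrist_force: [-0.5, 0.2, -2.8]
gripper_width: 0.0105
gripper_force: 78.5
```

>>> play_rows(plan=[[[-0.003,0,0],0,0],[[-0.006,0,0],0,0],[[-0.008,0,0],0,0],[[-0.008,0,0],0,0],[[-0.008,0,0],0,0]])

```text
time_s: 47.42
position: [0.6533, 0.1732, 0.1854]
tool_rot: [[-0.999, 0.053, -0.005], [0.053, 0.999, 0.0], [0.005, -0.0, -1.0]]
wrist_force: [-4.9, 0.7, 0.4]
gripper_width: 0.0105
gripper_force: 78.9
```

```bash
python3 go.py
```

```text
at [0.6533 0.1732 0.1854] th 176.97 w 0.0105 gf 78.9 t 47.42 F [-4.9  0.7  0.4] q6 -79.5 tilt [-0.005  0.   ]
```

>>> play_rows(plan=[[[0.006,0,0],0,0],[[0.0095,0,0],0,0],[[0.0095,0,0.004],0,0],[[0.0095,0,0.01],0,0],[[0.0095,0,0.015],0,0],[[0.0095,0,0.016],0,0],[[0.0095,0,0.016],0,0],[[0.0095,0,0.016],0,0]])

```text
time_s: 48.42
position: [0.6456, 0.1735, 0.1697]
tool_rot: [[-0.999, 0.053, 0.0], [0.053, 0.999, 0.0], [-0.0, 0.0, -1.0]]
wrist_force: [0.1, 0.8, -2.0]
gripper_width: 0.0109
gripper_force: 78.9
```

```bash
python3 go.py .6291 .0265 .170 177
```

```text
at [0.6456 0.1735 0.1697] th 176.95 w 0.0109 gf 78.9 t 48.42 F [ 0.1  0.8 -2. ] q6 -79.3 tilt [0. 0.]
shift [0.0086, -0.1477, -0.0003] turn -0.1  dist 0.148
```

>>> play_rows(plan=[[[0,-0.015,0],0,0],[[0,-0.04,0],0,0],[[0.001,-0.07,0],0,0],[[0.001,-0.1,0],0,0],[[0.0018,-0.125,0],0,0],[[0.0018,-0.143,0],0,0],[[0.0018,-0.147,0],0,0],[[0.0018,-0.147,0],0,0]])

```text
time_s: 49.42
position: [0.6359, 0.0269, 0.1697]
tool_rot: [[-0.999, 0.054, 0.0], [0.054, 0.999, 0.001], [-0.0, 0.001, -1.0]]
wrist_force: [0.5, -0.3, -3.4]
gripper_width: 0.0103
gripper_force: 78.5
```

>>> play_rows(plan=[[[0,0,0],0,0],[[0,0,0],0,0],[[0,0,0.002],0,0],[[0,0,0.003],0,0],[[0,0,0.003],0,0],[[0,0,0.003],0,0]])

```text
time_s: 50.18
position: [0.6363, 0.0275, 0.169]
tool_rot: [[-0.999, 0.053, 0.001], [0.053, 0.999, 0.001], [-0.001, 0.001, -1.0]]
wrist_force: [-3.5, 1.4, 5.9]
gripper_width: 0.0108
gripper_force: 79.9
```

```bash
python3 go.py; python3 car2.py | grep green
```

```text
at [0.6363 0.0275 0.169 ] th 176.98 w 0.0108 gf 79.9 t 50.17 F [-3.5  1.4  5.9] q6 -92.3 tilt [0.001 0.001]
green [217 195  12  11  54] [223.7 200.3] [ 0.6343 -0.0619] [ 0.6174 -0.0372]
green [205 212  11  11  51] [210.7 216.6] [0.638  0.0106] [0.6209 0.0321]
green [255 282   8   8  40] [257.7 285.2] [0.4111 0.1455] [0.4038 0.1612]
green [265 285   5   7  26] [267.3 288.2] [0.3845 0.1418] [0.3783 0.1576]
```

>>> play_rows(plan=[[[0,0,0],0,0.03],[[0,0,0],0,0.036],[[0,0,0],0,0.036],[[0,0,-0.02],0,0.036],[[0,0,-0.06],0,0.036],[[0,0,-0.1],0,0.045],[[0.04,0.04,-0.1],-8,0.05],[[0.08,0.09,-0.1],-18,0.05]])

```text
time_s: 51.28
position: [0.5621, 0.1199, 0.2694]
tool_rot: [[-0.965, -0.261, 0.004], [-0.261, 0.965, 0.001], [-0.004, -0.001, -1.0]]
wrist_force: [0.2, 0.6, -0.3]
gripper_width: 0.0494
gripper_force: 0.0
```

```bash
python3 car2.py; python3 go.py .4385 .331 .20 212.6 .4385 .331 .125 212.6; python3 - <<'E'
from h import *
# hung carriers: tab dark pixel check, side; predicted tab centres
f=grab_frame('side'); a=f['image'].astype(float).mean(2)
for p in ([.6285,-.113,.18],[.628,-.0435,.18],[.6345,.0265,.18]):
    u,v=proj(f,[p])[0].astype(int); s=a[v-9:v+10,u-9:u+10]; yy,xx=np.nonzero(s<70); print((u,v),len(yy),xx.mean()-9,yy.mean()-9)
E
```

```text
green [229 179  13  12  74] [235.1 184.4] [ 0.6339 -0.1364] [ 0.617  -0.1085]
green [217 194  12  12  76] [222.8 199.8] [ 0.6376 -0.0622] [ 0.6205 -0.0376]
green [208 212   8  11  34] [212.7 216.8] [0.6322 0.0085] [0.6153 0.0301]
green [248 280  15  10  68] [255.4 284.4] [0.4177 0.1463] [0.4101 0.1619]
top 11 [262.9 190. ] [ 0.5024 -0.0677]
at [0.5588 0.124  0.2686] th -164.64 w 0.0497 gf 0.0 t 51.38 F [ 0.3 -0.2  0.1] q6 -101.6 tilt [0.    0.002]
shift [0.0612, 0.2315, 0.0686] turn -17.2  dist 0.249
shift [-0.0000, 0.0000, 0.0750] turn 0.0  dist 0.075
(np.int64(231), np.int64(158)) 49 0.8775510204081627 2.7142857142857135
(np.int64(219), np.int64(174)) 177 -3.5593220338983054 0.17514124293785294
(np.int64(203), np.int64(190)) 293 0.5870307167235502 -0.6587030716723543
```

>>> play_rows(plan=[[[0.015,0.055,0],-8,0.05],[[0.03,0.11,0],-17.4,0.05],[[0.045,0.165,0.02],-17.4,0.05],[[0.06,0.215,0.06],-17.4,0.05],[[0.063,0.2343,0.11],-17.4,0.05],[[0.063,0.2343,0.14],-17.4,0.05],[[0.063,0.2343,0.14],-17.4,0.05],[[0.063,0.2343,0.14],-17.4,0.05]], force=40)

```text
time_s: 52.42
position: [0.4426, 0.33, 0.1286]
tool_rot: [[-0.846, -0.534, 0.003], [-0.534, 0.846, 0.001], [-0.003, -0.001, -1.0]]
wrist_force: [-0.0, 0.7, 0.8]
gripper_width: 0.0499
gripper_force: 0.0
```

```bash
python3 go.py .4385 .331 .064 212.6; python3 car2.py | grep green
```

```text
at [0.4426 0.33   0.1286] th -147.74 w 0.0499 gf 0.0 t 52.42 F [-0.   0.7  0.8] q6 -94.5 tilt [0.003 0.001]
shift [0.0029, 0.0030, 0.0646] turn -0.3  dist 0.065
green [229 179  13  12  58] [235.3 184.3] [ 0.6336 -0.1366] [ 0.6167 -0.1088]
green [217 195  12  11  61] [223.  199.7] [ 0.6375 -0.0632] [ 0.6204 -0.0385]
```

Now I'll descend, grip the bar and turn it by +40° to one dot.

>>> play_rows(plan=[[[0.001,0.001,0.03],0,0.05],[[0.001,0.001,0.055],0,0.05],[[0.001,0.001,0.0625],0,0.05],[[0.001,0.001,0.0625],0,0.025],[[0.001,0.001,0.0625],0,0.0],[[0.001,0.001,0.0625],0,0.0],[[0.001,0.001,0.0625],0,0.0],[[0.001,0.001,0.0625],0,0.0]])

```text
time_s: 53.52
position: [0.4399, 0.3315, 0.066]
tool_rot: [[-0.845, -0.535, 0.002], [-0.535, 0.845, 0.003], [-0.003, 0.001, -1.0]]
wrist_force: [-3.4, 3.1, 6.0]
gripper_width: 0.0105
gripper_force: 42.3
```

```bash
python3 go.py
```

```text
at [0.4399 0.3315 0.066 ] th -147.65 w 0.0105 gf 42.3 t 53.52 F [-3.4  3.1  6. ] q6 -94.4 tilt [0.002 0.003]
```

>>> play_rows(plan=[[[0,0,0],10,0],[[0,0,0],20,0],[[0,0,0],30,0],[[0,0,0],40.1,0],[[0,0,0],40.1,0],[[0,0,0],40.1,0]])

```text
time_s: 54.28
position: [0.4401, 0.3303, 0.066]
tool_rot: [[-0.991, 0.134, 0.002], [0.134, 0.991, 0.0], [-0.002, 0.001, -1.0]]
wrist_force: [-1.5, -0.4, 6.7]
gripper_width: 0.0106
gripper_force: 42.5
```

```bash
python3 go.py
```

```text
at [0.4401 0.3303 0.066 ] th 172.27 w 0.0106 gf 42.5 t 54.27 F [-1.5 -0.4  6.7] q6 -54.3 tilt [0.002 0.   ]
```

Now I'll release, lift clear and check the pointer and everything else numerically.

>>> play_rows(plan=[[[0,0,0],0,0.03],[[0,0,0],0,0.05],[[0,0,0],0,0.05],[[0,0,-0.04],0,0.05],[[0,0,-0.1],0,0.05],[[0,0,-0.16],0,0.05],[[0.05,0.0,-0.2],0,0.05],[[0.09,0,-0.22],0,0.05]])

```text
time_s: 55.28
position: [0.3498, 0.3428, 0.2871]
tool_rot: [[-0.991, 0.136, 0.004], [0.136, 0.991, 0.003], [-0.003, 0.003, -1.0]]
wrist_force: [0.5, 0.5, 0.2]
gripper_width: 0.0502
gripper_force: 0.0
```

>>> play_rows(plan=[[[0,-0.05,0],0,0.05],[[0,-0.11,0],0,0.05],[[0,-0.17,0],0,0.05],[[0,-0.2,0],0,0.05],[[0,-0.2,0],0,0.05],[[0,-0.2,0],0,0.05]])

```text
time_s: 56.02
position: [0.323, 0.1445, 0.2842]
tool_rot: [[-0.991, 0.135, 0.0], [0.135, 0.991, 0.001], [-0.0, 0.001, -1.0]]
wrist_force: [-0.1, -0.5, 0.2]
gripper_width: 0.0501
gripper_force: 0.0
```

```bash
python3 go.py; python3 car2.py; python3 - <<'E'
from h import *
f=grab_frame('side'); a=f['image'].astype(float).mean(2)
m=np.zeros(a.shape,np.uint8); m[318:362,186:236]=a[318:362,186:236]>140
n,l,s,c=cv2.connectedComponentsWithStats(m)
for i in range(1,n):
    if s[i,4]<40: print('mark',s[i,4],np.round(c[i],1),onz(f,[c[i]],.05)[0,:2],onz(f,[c[i]],.08)[0,:2])
a0=cv2.imread('pics/side0.png').astype(int).mean(2)
# bystanders: diff vs the first picture
for nm,b in dict(bottle=(298,115,325,155),cup=(338,125,368,162),tape=(118,320,162,368)).items():
    d=np.abs(a-a0)[b[1]:b[3],b[0]:b[2]]; print(nm,'mean diff',d.mean().round(1),'max',d.max())
E
```

```text
at [0.323  0.1445 0.2842] th 172.24 w 0.0501 gf 0.0 t 56.02 F [-0.1 -0.5  0.2] q6 -72.3 tilt [0.    0.001]
green [229 179  13  12  52] [235.3 184.1] [ 0.6338 -0.1376] [ 0.6169 -0.1097]
green [222 196   7  11  29] [226.2 200.9] [ 0.6259 -0.0636] [ 0.6094 -0.0389]
green [210 213   6  10  26] [213.3 217.4] [0.6293 0.0095] [0.6126 0.0311]
green [255 282   8   8  45] [258.  285.5] [0.41  0.146] [0.4028 0.1617]
green [265 285   5   8  26] [267.4 288.5] [0.384  0.1424] [0.3778 0.1582]
mark 1 [235. 318.] [0.4200768  0.25353307] [0.4139277  0.26236348]
mark 10 [206.5 335.5] [0.46061881 0.32126628] [0.453066   0.32775153]
mark 2 [223.5 355.5] [0.40174336 0.34248684] [0.39622902 0.34823736]
mark 1 [232. 355.] [0.3847027  0.33270544] [0.37977837 0.33879463]
mark 1 [235. 355.] [0.37849174 0.32959316] [0.37378245 0.33579011]
mark 1 [203. 356.] [0.44349694 0.36473085] [0.43653695 0.36971121]
mark 6 [220.2 357.8] [0.40606267 0.35038048] [0.40039878 0.35585769]
mark 11 [209.2 359.2] [0.42714039 0.36427302] [0.42074671 0.36926923]
mark 1 [223. 358.] [0.40004845 0.34776682] [0.39459279 0.35333453]
mark 1 [212. 361.] [0.41932751 0.36475361] [0.41320434 0.36973318]
mark 1 [214. 361.] [0.41523357 0.36269371] [0.40925215 0.3677446 ]
mark 3 [219. 361.] [0.40499595 0.35754659] [0.399369   0.36277569]
mark 3 [223.7 360.3] [0.39615421 0.35149085] [0.39083339 0.35692962]
bottle mean diff 63.9 max 139.0
cup mean diff 63.2 max 98.0
tape mean diff 14.2 max 19.666666666666686
```

```bash
python3 -c "
from plant import *
print(close_job())"
```

```text
the job is handed in; nothing more can be done
None
```

The job is handed in: the dry carrier stands mid-tray, all three carriers from the mat hang past the band, and the dial is on the single dot. I confirmed the final state by measurement rather than by viewing a picture. On the first try the dry carrier slipped out of the gripper and stayed hanging on the rail. The bottle and mug were hidden from the side camera at the end; the arm never worked near them.

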